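Square up the row of sand cases with a straightedge

TASK

Pick up the straightedge by its wooden grip and push the three clear sand cases back with its edge until they stand in one straight row, fully home and flush against the cushioned stop bar; at the end press the whole row squarely home with a push of about 10 newtons for a second, never over 14, for the cases are brittle. Then stand the straightedge on the table again, upright and clear of the cases. Do not touch the cases with the gripper and leave the other things alone.

Things in the scene. Friction and masses are not known exactly. Their poses are not given: they have to be found in the camera images.
- grip (a point): the point to hold the straightedge, in the middle of its upright wooden grip, 85 mm above the straightedge's foot. The grip is 24 mm (x) x 60 mm (y), from 34 to 112 mm above the foot. Axes as straightedge
- straightedge: straightedge, 0.3 kg, stands loose on the table: a straight aluminium blade 12 mm thick (x), 280 mm long (y) and 34 mm high (6 more than the cases), with an upright wooden grip in its middle (112 mm high in all). Origin at the middle of its underside; both long faces (x = -6 and +6 mm) are alike and straight, so either may push. Friction of the cases on the table takes up 2 to 6 N of a push
- stop_bar: light wooden stop bar, 280 mm long (y), 5 to 29 mm above the table. Origin at table height under the middle of its front face; its x points square into the stop, away from the robot: a case is home when its centre is at x = -52 mm. It rests on rubber on a dark fixed rail (40 mm high, back at x = 42), gives 1 mm for each 8 N, at most 6 mm, and springs back
- case_left: clear flat acrylic case of white sand, lid snapped shut, 104 long (its own x, across the row) x 68 wide (y) x 28 high, 0.05 to 0.11 kg, standing loose on the table; origin at the centre of its underside, front and back faces at x -52 and +52. It is the left one of the row of three as the robot sees it. It starts 20 to 50 mm short of the stop bar and a little askew.
- case_middle: clear flat acrylic case of white sand, lid snapped shut, 104 long (its own x, across the row) x 68 wide (y) x 28 high, 0.05 to 0.11 kg, standing loose on the table; origin at the centre of its underside, front and back faces at x -52 and +52. It is the middle one of the row of three as the robot sees it. It starts 20 to 50 mm short of the stop bar and a little askew.
- case_right: clear flat acrylic case of white sand, lid snapped shut, 104 long (its own x, across the row) x 68 wide (y) x 28 high, 0.05 to 0.11 kg, standing loose on the table; origin at the centre of its underside, front and back faces at x -52 and +52. It is the right one of the row of three as the robot sees it. It starts 20 to 50 mm short of the stop bar and a little askew.
- powder_jar: bystander, loose on the table, to be left where it stands: glass jar with a cork, 44 across, 70 high, left of the row; origin at the centre of its underside
- rock_brown: bystander, loose on the table, to be left where it stands: small brown rock, 30x60x24; origin at the centre of its underside
- brass_dish: bystander, loose on the table, to be left where it stands: small shallow brass dish, 60 across, 13 high, near the robot's edge of the table; origin at the centre of its underside
- loupe: bystander, loose on the table, to be left where it stands: magnifying glass with a wooden handle, 52x133x12, on the right; origin at the centre of its underside
Not all that is in view belongs to the job. Leave any black, red or yellow look-alike of the case_left alone.

How it is judged:
On the way, in this order (a step that is already met when the one before it is completed fails the run):
1. the straightedge is held by the gripper and lifted clear of the table (contact force between the fingers and straightedge above 2 N and height (world z) of grip above 0.09 m), for 0.1 s.
2. all three cases stand within 4 mm of the stop bar while the straightedge, held in the gripper, touches all three and presses the row on the bar with at least 3.5 N in all, kept up for 0.5 s (x of case_left in the frame of stop_bar between -0.056 and -0.045 m and y of case_left in the frame of stop_bar between -0.14 and 0.14 m and angle between each of case_left, case_middle, case_right's own z axis and vertical below 0.05 rad and x of case_middle in the frame of stop_bar between -0.056 and -0.045 m and y of case_middle in the frame of stop_bar between -0.14 and 0.14 m and x of case_right in the frame of stop_bar between -0.056 and -0.045 m and y of case_right in the frame of stop_bar between -0.14 and 0.14 m and contact force between stop_bar and anything else above 3.5 N and contact force between the fingers and stop_bar below 0.5 N and contact force between the fingers and straightedge above 2 N and contact force between straightedge and case_left above 0.6 N and contact force between straightedge and case_middle above 0.6 N and contact force between straightedge and case_right above 0.6 N), for 0.5 s.
At the end, for the whole second after the job is handed in: each case lies still within the bar's length, its back within 3 mm of the stop bar and square to it within 0.035 rad; the straightedge stands upright, still and released on the table, touching no case, its middle 125 mm or more in front of the bar's face or 270 mm sideways of its middle (x of case_left in the frame of stop_bar between -0.055 and -0.045 m and y of case_left in the frame of stop_bar between -0.14 and 0.14 m and angle between each of case_left, case_middle, case_right's own z axis and vertical below 0.05 rad and angle between the x axis of each of case_left, case_middle, case_right and the x axis of stop_bar, either way round below 0.035 rad and linear speed of each of case_left, case_middle, case_right, straightedge below 0.01 m/s and contact force between straightedge and case_left below 0.2 N and x of case_middle in the frame of stop_bar between -0.055 and -0.045 m and y of case_middle in the frame of stop_bar between -0.14 and 0.14 m and contact force between straightedge and case_middle below 0.2 N and x of case_right in the frame of stop_bar between -0.055 and -0.045 m and y of case_right in the frame of stop_bar between -0.14 and 0.14 m and contact force between straightedge and case_right below 0.2 N and height (world z) of straightedge between -0.004 and 0.004 m and angle between straightedge's own z axis and vertical below 0.06 rad and (x of straightedge in the frame of stop_bar below -0.125 m or y of straightedge in the frame of stop_bar above 0.27 m or y of straightedge in the frame of stop_bar below -0.27 m)).
It fails at once if the row is pressed on the stop bar with more than 14 N (contact force between stop_bar and anything else above 14 N).
It fails at once if the straightedge presses on one case with more than 14 N (contact force between straightedge and case_left above 14 N or contact force between straightedge and case_middle above 14 N or contact force between straightedge and case_right above 14 N).
It fails at once if the gripper or arm touches a case (contact force between any of the fingers, the arm and case_left above 0.5 N or contact force between any of the fingers, the arm and case_middle above 0.5 N or contact force between any of the fingers, the arm and case_right above 0.5 N).
It fails at once if a case is tipped or lifted (angle between any of case_left, case_middle, case_right's own z axis and vertical above 0.25 rad or height (world z) of any of case_left, case_middle, case_right above 0.015 m).
It fails at once if a bystander is moved more than 15 mm (distance of any of powder_jar, rock_brown, brass_dish, loupe from where it was at the start of the episode above 0.015 m).
It also fails if it takes over 66 s, if anything falls off the work surface, if the arm or the gripper's body presses on something with over 40 N, if the wrist force passes 120 N, or if a joint passes its speed limit or range.

ROBOT

A 6-joint arm with a two-finger parallel gripper is mounted at the origin on a cart in front of the work surface, level with it; the furniture and walls round the work are solid. World frame = base frame: x ahead of the robot, y to its left, z up, the work surface at z = 0. Lengths are in m, angles in rad, forces in N, time in s.
With the tool pointing down it reaches from about 0.35 to 0.925 m from the base axis. Payload 6.4 kg.
Tool frame: the origin (TCP) lies between the finger pads; the fingertips stand 11 mm ahead of it and the grasp point (between the pads) lies 8 mm behind it (finger_overhang is the distance from the TCP to the fingertips, in m); z points along the fingers, y is the direction in which the jaws open and shut (so a half turn about z gives the same grasp; the last joint's range is limited). The gripper opens to 94 mm and grips with 3 to 60 N. Pads are 16 mm wide; open, the fingers measure 119 mm over their backs; the gripper's body (75 mm by 177 mm) begins 78 mm behind the grasp point.
Start: joints at [1.159, 0.245, 1.558, -0, 1.339, -0.174], TCP at [0.153, 0.632, 0.216] pointing down, gripper open.
Joint ranges: [-3.13, 3.13], [-1.02, 2.26], [0.13, 2.54], [-0.95, 4.09], [0.21, 2.88], [-2.74, 2.74]. Speed limits (rad/s): [2.57, 2.57, 3.14, 3.14, 3.14, 3.14].

INTERFACE

Orientations are given as [roll, pitch, yaw] about the fixed x, y, z axes, in that order (R = Rz(yaw) Ry(pitch) Rx(roll)).
In Python, from cell import get_obs, get_image, camera_model, job_done, silhouettes, place_of, finger_overhang gives the robot as it stands.
- The arm moves only by the tool servo_tool, never from a script. Its argument "motion" is a list of rows, each a list of 6 numbers: the shift along the tool's x, y, z in mm, then the turn, a rotation vector about the tool's x, y, z in degrees. In form: [[dx, dy, dz, ax, ay, az], ...]. A call has 1 to 12 rows; each row is the pose to reach, as a shift and turn from the pose measured when the call began, along the tool's axes at that moment; what a row does not reach only later rows make up. A row lasts 1/10 s, in which the tool goes at most 50 mm and 8.59 degrees, less where a joint would pass 70% of its speed; a pose out of reach is approached as far as the arm can. A call with a gripper value outside its range is refused whole. "fingers" is the closure in counts, from 0 (fully open) to 255 (shut), set as the call begins (left out, the last holds). The fingers move at their own pace and stop on an object; "squeeze" is the grip in N (left out, the last holds). Time passes only in rows, so rows that repeat a pose let the fingers close. It gives the time, the measured TCP pose, the force and the opening at its end, in the units of the state.
- get_obs(): the state, without advancing time (a new reading comes with each control period).
- get_image(name): name is "scene" or "top"; returns (picture, depth): 384x512x3 uint8, blue, green, red; 384x512 float32, m along the optical axis (not along the pixel's ray), 0 where there is no reading.
- camera_model(name): a dict with "fx", "fy", "cx", "cy" (pixels), "T" (4x4, takes a point from camera to world coordinates). Camera axes: x right, y up, looking along -z (the intrinsics and any distortion apply to the point x, -y, -z); pixel columns grow to the right and rows downward; lengths in m; the calibration is good to about 2 mm. A picture is of the moment at which its call begins. camera_model takes no time and is no camera call.
- job_done(): hands the job in, once; it reports no verdict.
Trained networks look in the newest picture that a camera, given by its name, has taken for a name from the list of things; names that differ only in an ending like _2 or _b are one class to them, and where a whole thing is asked for, a point or a joint stands for the part that bears it (a point fixed in the world has none). Each returns a list of dicts, best first, with "conf" (0 to 1); they miss things now and then, are a little off and sometimes report something else, mostly with a low value. They report only what shows in the picture. A call takes as long as a camera call. They do not tell look-alikes from the thing itself.
- silhouettes(camera, thing): "region" (384x512 bool, what is visible of it) and "box" ([centre column, centre row, width, height] in pixels, round what is visible of it).
- place_of(camera, thing): "location" ([column, row] in pixels: a listed point, or the origin of a listed thing).
The state is a dict: "time": time; "joint_positions": joint angles; "dq": joint speeds; "effort": joint torques, N m; "tool_pos": TCP position; "tool_rot": TCP orientation; "force": force on the tool from outside, world axes, zero at the start; "ft_torque": the same for the moment, N m; "width": opening from 0.0 (shut) to 1.0 (fully open).
Only numpy, scipy, OpenCV 4.12 (cv2) and the standard library are available. Lean on these libraries where they do the work, as an engineer would, in place of code of your own. Each camera call takes 0.05 s, during which the arm holds its last target.

## Working session

There is one attempt and no reset: what is moved stays moved. The work goes in short steps, Python scripts to look and compute and a tool call to move; the robot and the scene stay as the last step left them, time stands still between calls to the robot, and variables do not carry over. Pictures are saved under pics/ and viewed, and the job is handed in when it is done.

Besides the shell and the picture viewer there is one more tool, called after "Emit:" as name(argument=value, ...), one argument or row to a line, values as JSON. servo_tool: Moves the arm, as the interface text tells. Its arguments: {"type":"object","properties":{"motion":{"type":"array"},"fingers":{"type":"number"},"squeeze":{"type":"number"}},"required":["motion"]}

```bash
mkdir -p pics; ls
python3 - <<'E'
from cell import *
import cv2
print(get_obs())
for n in("scene","top"):
    im,d=get_image(n); cv2.imwrite(f"pics/{n}0.png",im); print(n,camera_model(n))
print(finger_overhang)
E
```

```text
pics
{'time': 0.0, 'joint_positions': array([ 1.15889877e+00,  2.45792042e-01,  1.55896829e+00, -4.02511797e-05,
        1.33868619e+00, -1.74096907e-01]), 'dq': array([-0.00072941,  0.00071944,  0.00038894, -0.00160511,  0.00032841,
        0.00075382]), 'effort': array([ 1.04207094e-03, -4.15824902e+01, -3.14606845e+01,  6.85345125e-02,
        3.31212510e-02, -1.13598949e-04]), 'tool_pos': array([0.15289216, 0.63118483, 0.21538401]), 'tool_rot': array([-3.13976004e+00, -2.82560282e-04,  2.90380104e+00]), 'force': array([-0.30464993,  0.72365949,  0.52879667]), 'ft_torque': array([-0.03047371,  0.00577678,  0.00755561]), 'width': 1.0006300718414403}
scene {'fx': 475.8547870757365, 'fy': 475.8547870757365, 'cx': 250.20980826626277, 'cy': 190.73162387939882, 'T': array([[-0.81978338,  0.26728658, -0.50647122, -0.27332108],
       [-0.57248261, -0.40534035,  0.71271513,  1.37050303],
       [-0.01479403,  0.87421798,  0.4853082 ,  0.8264235 ],
       [ 0.        ,  0.        ,  0.        ,  1.        ]])}
top {'fx': 356.32206497711854, 'fy': 356.32206497711854, 'cx': 250.03056483069258, 'cy': 196.21575342722613, 'T': array([[ 0.01779504,  0.99365418, -0.11106177,  0.3881649 ],
       [-0.99979829,  0.01664962, -0.01123236,  0.22184234],
       [-0.00931195,  0.11123925,  0.99375003,  1.31697758],
       [ 0.        ,  0.        ,  0.        ,  1.        ]])}
0.011
```

View pics/scene0.png

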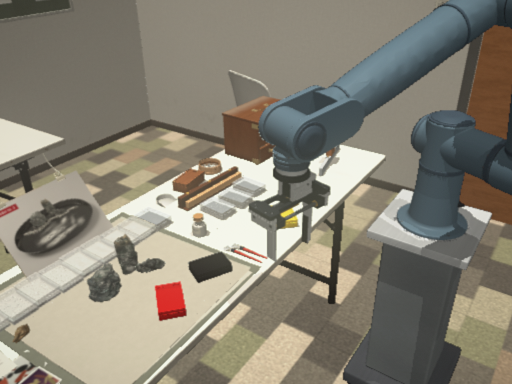

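View pics/top0.png

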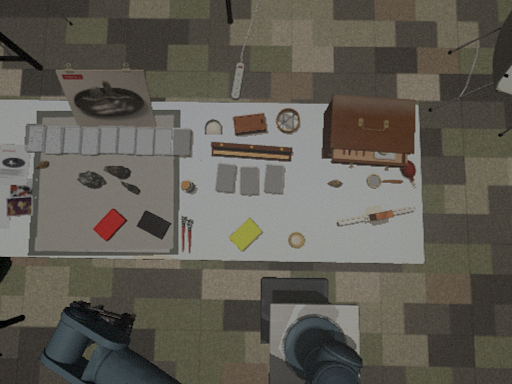

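```bash
cat > h.py <<'E'
from cell import *
import cv2, numpy as np
def ray(cam,u,v,z):
    m=camera_model(cam);T=m["T"]
    u=np.asarray(u,float);v=np.asarray(v,float)
    d=np.stack([(u-m["cx"])/m["fx"],-(v-m["cy"])/m["fy"],-np.ones_like(u)],-1)@T[:3,:3].T
    s=(z-T[2,3])/d[...,2]
    return T[:3,3]+d*s[...,None]
def proj(cam,P):
    m=camera_model(cam);T=m["T"]
    p=(np.asarray(P)-T[:3,3])@T[:3,:3]
    return np.stack([m["cx"]+m["fx"]*p[...,0]/-p[...,2], m["cy"]-m["fy"]*p[...,1]/-p[...,2]],-1)
def cloud(cam,d):
    m=camera_model(cam);T=m["T"]
    v,u=np.mgrid[:384,:512]
    p=np.stack([(u-m["cx"])/m["fx"]*d,-(v-m["cy"])/m["fy"]*d,-d],-1)
    return p@T[:3,:3].T+T[:3,3]
def crop(cam,im,u0,v0,u1,v1,k,name):
    cv2.imwrite("pics/"+name,cv2.resize(im[v0:v1,u0:u1],None,fx=k,fy=k,interpolation=cv2.INTER_CUBIC))
E
python3 - <<'E'
from h import *
im,d=get_image("top")
crop("top",im,175,130,325,250,5,"top_row.png")
crop("top",im,320,150,430,240,7,"top_se.png")
P=cloud("top",d)
for t,z in [("case_left",.028),("case_middle",.028),("case_right",.028),("stop_bar",.029),("straightedge",.034),("powder_jar",.05),("rock_brown",.02),("brass_dish",.01),("loupe",.01)]:
    for s in silhouettes("top",t)[:4]:
        if s["conf"]<.3: continue
        r=s["region"]; v,u=np.nonzero(r)
        W=ray("top",u,v,z)[:,:2]*1000
        rc=cv2.minAreaRect(W.astype(np.float32))
        print(t,round(s["conf"],2),np.round(s["box"],1),"cen",W.mean(0).round(1),"rect",np.round(rc[0],1),np.round(rc[1],1),round(rc[2],2),"zmed",np.median(P[r][:,2]).round(3))
    for q in place_of("top",t)[:4]:
        if q["conf"]>.3: print("   place",round(q["conf"],2),q["location"],ray("top",*q["location"],0).round(4))
for q in place_of("top","grip"): print("grip",q,ray("top",*q["location"],0.085).round(4))
E
```

```text
case_left 0.95 [224.8 175.6  24.2  33.3] cen [600.  328.9] rect [600.4 327. ] [ 72.1 112.1] 85.98 zmed 0.027
case_left 0.87 [154.7 224.6  35.6  28.9] cen [423.5 583.6] rect [423.8 583.3] [110.   68.1] 63.83 zmed 0.027
case_left 0.85 [110.4 223.1  32.   33.4] cen [421.5 743.3] rect [420.8 743.4] [ 73.4 110.4] 47.23 zmed 0.026
case_left 0.55 [247.2 235.1  30.   31.5] cen [394.8 250.4] rect [393.5 250.2] [ 71.2 106.6] 46.0 zmed 0.027
   place 0.94 [242.9, 232.5] [0.4006 0.2606 0.    ]
   place 0.82 [223.1, 175.9] [0.6102 0.339  0.    ]
   place 0.82 [113.0, 223.8] [0.4242 0.7419 0.    ]
   place 0.76 [156.5, 223.9] [0.4266 0.5806 0.    ]
case_middle 0.8 [250.5 179.6  17.6  30.9] cen [590.9 243. ] rect [592.1 243.1] [103.6  69.4] 0.96 zmed 0.027
   place 0.89 [247.5, 177.8] [0.6045 0.2474 0.    ]
case_right 0.79 [275.  179.8  19.7  27.5] cen [600.4 150.1] rect [600.9 149.9] [103.9  65.9] 0.43 zmed 0.027
   place 0.8 [274.1, 175.6] [0.6145 0.1481 0.    ]
stop_bar 0.71 [254.2 154.1  75.7  12.6] cen [686.6 232.7] rect [688.6 233.9] [270.3  26.9] 86.33 zmed 0.026
   place 0.69 [252.4, 156.7]
[... 593 characters left out ...]
[ 25.9 290.2] 11.57 zmed 0.036
rock_brown 0.35 [274.9 179.4  22.5  32.4] cen [601.  149.8] rect [600.6 149.9] [ 69.7 108.6] 87.1 zmed 0.027
   place 0.39 [332.9, 183.9] [ 0.5867 -0.0712  0.    ]
brass_dish 0.58 [296.4 239.8  13.2  11.2] cen [375.8  65. ] rect [375.1  64.8] [55.9 51.6] 45.69 zmed 0.005
   place 0.74 [295.0, 242.3] [0.3683 0.069  0.    ]
   place 0.5 [383.6, 180.9] [ 0.6011 -0.2596  0.    ]
   place 0.32 [330.9, 184.2] [ 0.5854 -0.0637  0.    ]
loupe 0.51 [383.  181.6  35.7  10. ] cen [ 598.6 -238.1] rect [ 601.1 -259.1] [ 48.6 129.2] 0.95 zmed 0.006
   place 0.67 [385.6, 179.3] [ 0.6072 -0.2672  0.    ]
grip {'location': [380.8, 216.6], 'conf': 0.73} [ 0.4627 -0.216   0.085 ]
```

View pics/top_row.png

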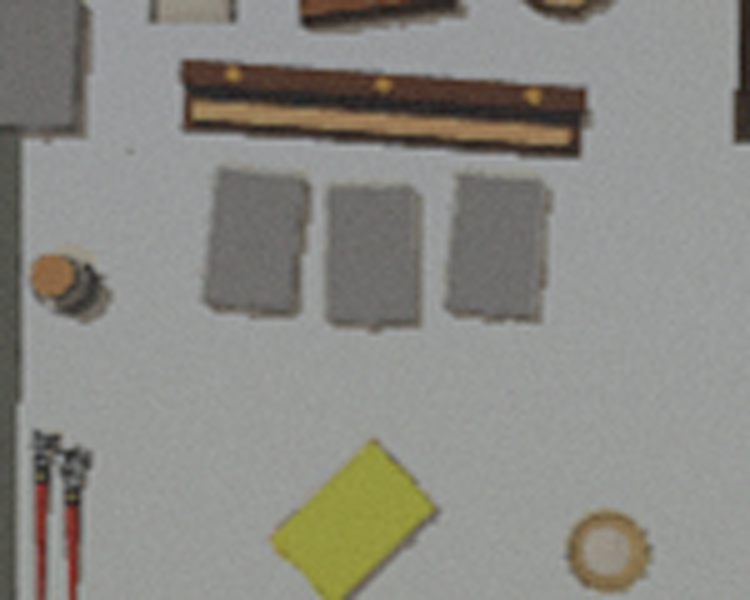

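View pics/top_se.png

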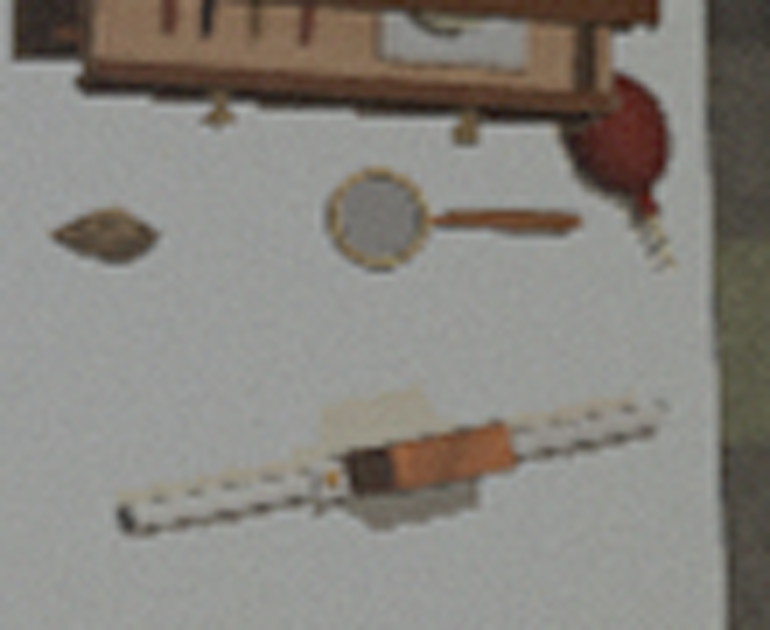

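Run:
```python
from h import *
ims=[get_image("top") for _ in range(4)]
im=np.mean([i[0].astype(float) for i in ims],0); d=np.median([i[1] for i in ims],0)
np.savez("t0.npz",im=im,d=d)
P=cloud("top",d)
# depth based: straightedge
X=P[...,0];Y=P[...,1];Z=P[...,2]
def rect(mask,name):
    Q=P[mask]; c=Q[:,:2].mean(0); w,V=np.linalg.eigh(np.cov((Q[:,:2]-c).T)); v=V[:,1]
    rc=cv2.minAreaRect((Q[:,:2]*1000).astype(np.float32))
    print(name,mask.sum(),"c",(c*1000).round(1),"long dir deg",np.degrees(np.arctan2(v[1],v[0])).round(2)%180,"rect",np.round(rc[0],1),np.round(rc[1],1),round(rc[2],2),"z",np.median(Q[:,2]).round(4))
reg=(X>.38)&(X<.54)&(Y>-.38)&(Y<-.05)
rect(reg&(Z>.02)&(Z<.06),"blade"); rect(reg&(Z>.095),"grip"); rect(reg&(Z>.02),"all")
reg=(X>.64)&(X<.76)&(Y>.07)&(Y<.4)
rect(reg&(Z>.018)&(Z<.034),"bar"); rect(reg&(Z>.034),"rail"); rect(reg&(Z>.018),"all")
reg=(X>.52)&(X<.67)
for a,b,n in((.285,.385,"L"),(.195,.285,"M"),(.10,.195,"R")):
    rect(reg&(Y>a)&(Y<b)&(Z>.018),n)
# color: tan bar
b,g,r=im[...,0],im[...,1],im[...,2]
vv,uu=np.mgrid[:384,:512]
m=(r-b>40)&(r>130)&(uu>205)&(uu<300)&(vv>140)&(vv<165)
v,u=np.nonzero(m); 
W=ray("top",u,v,.029)[:,:2]; c=W.mean(0); w,V=np.linalg.eigh(np.cov((W-c).T)); vv1=V[:,1]
print("tan",m.sum(),c,np.degrees(np.arctan2(vv1[1],vv1[0]))%180, cv2.minAreaRect((W*1000).astype(np.float32)))
# line profile: column-wise brightness edge of dark lower edge
g_=im.mean(-1)
pts=[]
for u in range(213,291):
    col=g_[145:172,u]; # last crossing from dark to bright
    k=np.arange(145,172); up=cv2.resize(col[:,None],(1,27*10),interpolation=cv2.INTER_LINEAR)[:,0]
    thr=95
    idx=np.nonzero(col<thr)[0]
    if len(idx)==0: continue
    i=idx[-1]; pts.append((u,145+i+(thr-col[i])/(col[i+1]-col[i])))
pts=np.array(pts); print(g_[145:172,250].round())
W=ray("top",pts[:,0],pts[:,1],.005)
p=np.polyfit(W[:,1],W[:,0],1); res=W[:,0]-np.polyval(p,W[:,1]); ok=abs(res)<.003; p=np.polyfit(W[ok,1],W[ok,0],1)
print("lower edge slope deg",np.degrees(np.arctan(p[0])),"x at y=.233",np.polyval(p,.233),res.std(),ok.sum(), W[ok,1].min(),W[ok,1].max())
```

```text
blade 205 c [ 464.3 -208.2] long dir deg 101.91 rect [ 468.8 -220.3] [ 21.3 279.6] 13.39 z 0.0336
grip 130 c [ 466.3 -217.6] long dir deg 101.89 rect [ 466.8 -219.6] [23.2 57.8] 12.46 z 0.1112
all 360 c [ 464.8 -210.5] long dir deg 101.92 rect [ 467.3 -220.6] [ 23.7 279.7] 12.46 z 0.0374
bar 592 c [679.8 235. ] long dir deg 87.36 rect [671.1 235.8] [293.1  70.1] 87.09 z 0.0272
rail 411 c [712.8 233.4] long dir deg 86.62 rect [713.4 233.9] [298.3  18.5] 86.72 z 0.0391
all 1003 c [693.3 234.3] long dir deg 87.02 rect [679.  235.9] [298.3  87.3] 86.72 z 0.0294
L 522 c [600.9 328.4] long dir deg 174.91 rect [601.2 324.7] [ 75.9 103.5] 85.42 z 0.027
M 516 c [590.7 243. ] long dir deg 3.210000000000008 rect [593.  241.5] [104.4  66. ] 1.1 z 0.0272
R 527 c [600.7 149.8] long dir deg 175.82 rect [601.2 149.6] [ 67.8 103.7] 86.07 z 0.0272
tan 245 [0.68918609 0.23665469] 86.64788991265833 ((700.172119140625, 235.27703857421875), (273.7283020019531, 37.76693344116211), 86.9839096069336)
[ 67.  96.  90.  57.  46.  42.  42.  77. 125. 120. 116.  84.  48.  97.
 158. 154. 152. 154. 152. 155. 148. 138. 130. 104. 106. 107. 109.]
lower edge slope deg 3.3102451718017574 x at y=.233 0.6774846364134781 0.006270056206619304 76 0.08945878771752608 0.3784813392938524
```

```bash
cat >> h.py <<'E'
from scipy.spatial.transform import Rotation as R
def go(x,y,z,yaw,o=None):
    o=o or get_obs()
    R0=R.from_euler("xyz",o["tool_rot"]); R1=R.from_euler("xyz",[np.pi,0,yaw])
    d=R0.inv().apply(np.array([x,y,z])-o["tool_pos"])*1000
    rv=np.degrees((R0.inv()*R1).as_rotvec())
    print("t",round(o["time"],2),"pos",(o["tool_pos"]*1000).round(1),"rot",o["tool_rot"].round(4),"F",o["force"].round(2),"T",o["ft_torque"].round(2),"w",round(o["width"],3))
    print("move",d.round(1),rv.round(2))
E
python3 -c "
from h import *
go(.42,.20,.215,2.3); go(.4665,-.2195,.2,1.779)"
```

```text
t 1.3 pos [153.1 631.7 216.5] rot [3.1416 0.     2.9038] F [ 0.43 -0.39  0.13] T [0.01 0.   0.02] w 1.005
move [-361.1 -356.7    1.5] [ 0.  -0.  34.6]
t 1.3 pos [153.1 631.7 216.5] rot [3.1416 0.     2.9038] F [ 0.43 -0.39  0.13] T [0.01 0.   0.02] w 1.005
move [-505.1 -753.5   16.5] [ 0.   -0.   64.45]
```

Emit:
servo_tool(
  motion=[
    [-30,-30,0,0,0,3],
    [-60,-60,0,0,0,6],
    [-90,-90,0,0,0,9],
    [-120,-120,0,0,0,12],
    [-150,-150,0,0,0,15],
    [-180,-180,0,0,0,18],
    [-210,-210,0,0,0,21],
    [-240,-240,0,0,0,24],
    [-270,-270,0,0,0,27],
    [-300,-300,0,0,0,30],
    [-330,-330,0,0,0,33],
    [-360,-357,0,0,0,35],
  ],
)

```text
time: 2.5
tool_pos: [0.4196, 0.1983, 0.2168]
tool_rot: [3.141, 0.0, 2.291]
force: [0.2, -1.2, -0.3]
width: 1.0
```

```bash
python3 -c "
from h import *
go(.4665,-.2195,.2,1.779)"
```

```text
t 2.5 pos [419.6 198.3 216.8] rot [3.1408e+00 5.0000e-04 2.2908e+00] F [ 0.23 -1.22 -0.32] T [-0.01 -0.01  0.02] w 1.0
move [-345.  -240.2   16.8] [5.000e-02 2.000e-02 2.933e+01]
```

Emit:
servo_tool(
  motion=[
    [-30,-21,2,0,0,3],
    [-60,-42,4,0,0,6],
    [-92,-64,6,0,0,9],
    [-124,-86,8,0,0,12],
    [-156,-108,10,0,0,15],
    [-188,-130,12,0,0,18],
    [-220,-152,14,0,0,21],
    [-252,-175,16,0,0,24],
    [-284,-198,16.8,0,0,27],
    [-316,-220,16.8,0,0,29.3],
    [-345,-240.2,16.8,0,0,29.3],
    [-345,-240.2,16.8,0,0,29.3],
  ],
)

```text
time: 3.7
tool_pos: [0.4666, -0.2229, 0.2002]
tool_rot: [3.14, 0.001, 1.775]
force: [-0.6, 1.1, -1.0]
width: 0.999
```

```bash
python3 -c "
from h import *
go(.4665,-.2195,.063,1.779)
im,d=get_image('top');crop('top',im,320,150,430,240,7,'se1.png')
im,d=get_image('scene');crop('scene',im,200,80,400,240,4,'se1s.png')
P=cloud('scene',d); X,Y,Z=P[...,0],P[...,1],P[...,2]
m=(Z>.07)&(Z<.118)&(X>.42)&(X<.52)&(Y>-.3)&(Y<-.14); print(m.sum(), P[m].min(0),P[m].max(0),P[m].mean(0))
"
```

```text
t 3.7 pos [ 466.6 -222.9  200.2] rot [3.1404e+00 1.2000e-03 1.7752e+00] F [-0.56  1.06 -0.98] T [-0.09  0.06  0.01] w 0.999
move [  3.5   0.4 137.2] [ 0.07  0.07 -0.22]
119 [ 0.44669027 -0.24877674  0.07003576] [ 0.48062825 -0.18271198  0.11513752] [ 0.4581502  -0.20621855  0.09607525]
```

View pics/se1.png

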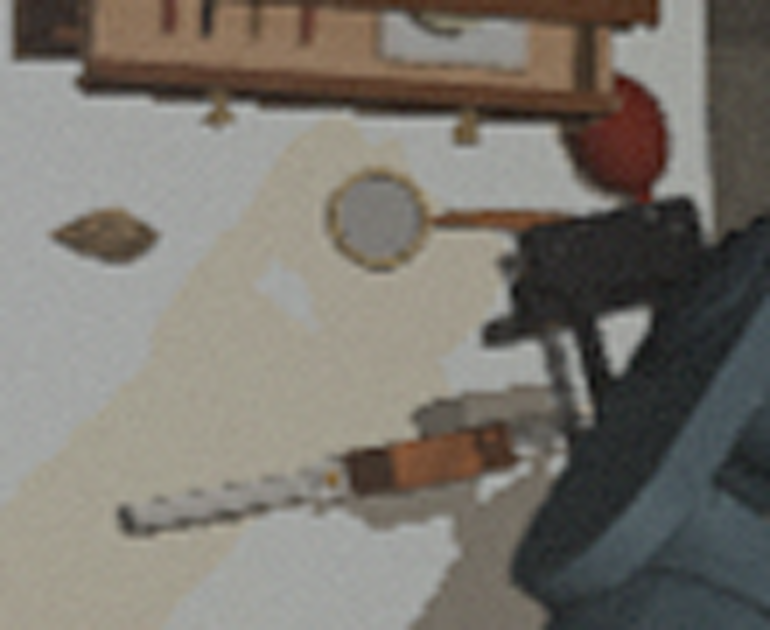

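View pics/se1s.png

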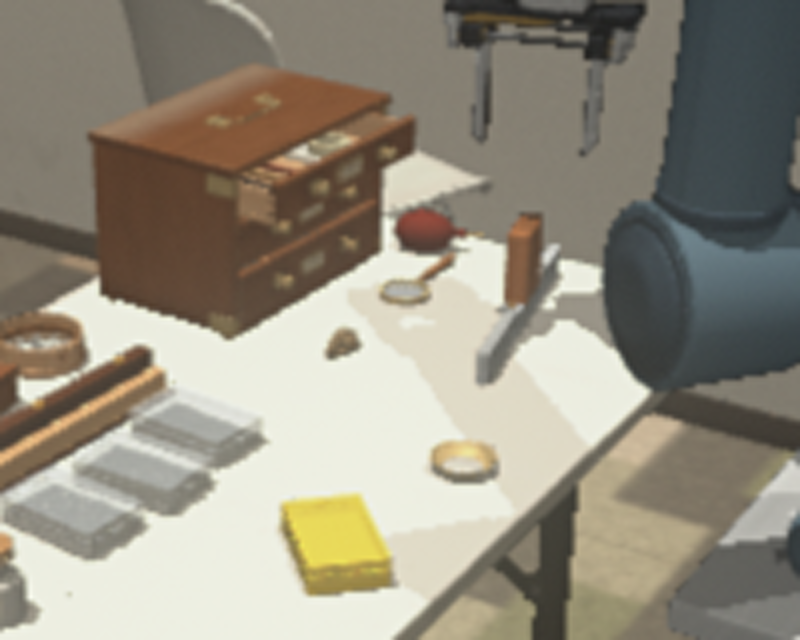

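Emit:
servo_tool(
  motion=[
    [3.5,0.4,15,0,0,0],
    [3.5,0.4,35,0,0,-0.2],
    [3.5,0.4,60,0,0,-0.2],
    [3.5,0.4,85,0,0,-0.2],
    [3.5,0.4,105,0,0,-0.2],
    [3.5,0.4,120,0,0,-0.2],
    [3.5,0.4,132,0,0,-0.2],
    [3.5,0.4,137,0,0,-0.2],
    [3.5,0.4,138,0,0,-0.2],
    [3.5,0.4,138,0,0,-0.2],
  ],
  fingers=0,
)

```text
time: 4.8
tool_pos: [0.4664, -0.216, 0.0622]
tool_rot: [3.14, 0.0, 1.782]
force: [-0.5, -0.2, 0.8]
width: 0.997
```

Emit:
servo_tool(
  motion=[
    [0,0,0,0,0,0],
    [0,0,0,0,0,0],
    [0,0,0,0,0,0],
    [0,0,0,0,0,0],
    [0,0,0,0,0,0],
    [0,0,0,0,0,0],
    [0,0,0,0,0,0],
    [0,0,0,0,0,0],
    [0,0,0,0,0,0],
    [0,0,0,0,0,0],
  ],
  fingers=255,
  squeeze=35,
)

```text
time: 5.8
tool_pos: [0.4665, -0.216, 0.0622]
tool_rot: [3.14, -0.0, 1.782]
force: [-0.7, -0.9, 0.2]
width: 0.249
```

```bash
python3 -c "
from h import *
go(.4665,-.2195,.112,1.779)"
```

```text
t 5.8 pos [ 466.5 -216.    62.2] rot [ 3.1401 -0.      1.7821] F [-0.68 -0.93  0.21] T [-0.13  0.02 -0.07] w 0.249
move [ -3.5  -0.7 -49.8] [ 0.09 -0.    0.18]
```

Emit:
servo_tool(
  motion=[
    [0,0,-5,0,0,0],
    [0,0,-14,0,0,0],
    [0,0,-26,0,0,0],
    [0,0,-38,0,0,0],
    [0,0,-48,0,0,0],
    [0,0,-55,0,0,0],
    [0,0,-58,0.1,0,0],
    [0,0,-58,0.1,0,0],
  ],
)

```text
time: 6.6
tool_pos: [0.4666, -0.2161, 0.1207]
tool_rot: [3.141, 0.001, 1.782]
force: [0.1, -0.5, -2.8]
width: 0.252
```

```bash
python3 -c "
from h import *
go(.505,.249,.12,1.5123)
print(ray('top',[249.6,249.6,216.,234,265],[217.4,195.4,193,194,195],0.0).round(3))
im,d=get_image('scene');crop('scene',im,200,80,400,240,4,'se2s.png')
"
```

```text
t 6.6 pos [ 466.6 -216.1  120.7] rot [3.1413e+00 6.0000e-04 1.7820e+00] F [ 0.14 -0.49 -2.84] T [-0.13  0.11 -0.  ] w 0.252
move [446.7 135.1   0.5] [ 0.02  0.03 15.46]
[[0.457 0.237 0.   ]
 [0.538 0.238 0.   ]
 [0.545 0.364 0.   ]
 [0.543 0.297 0.   ]
 [0.541 0.181 0.   ]]
```

View pics/se2s.png

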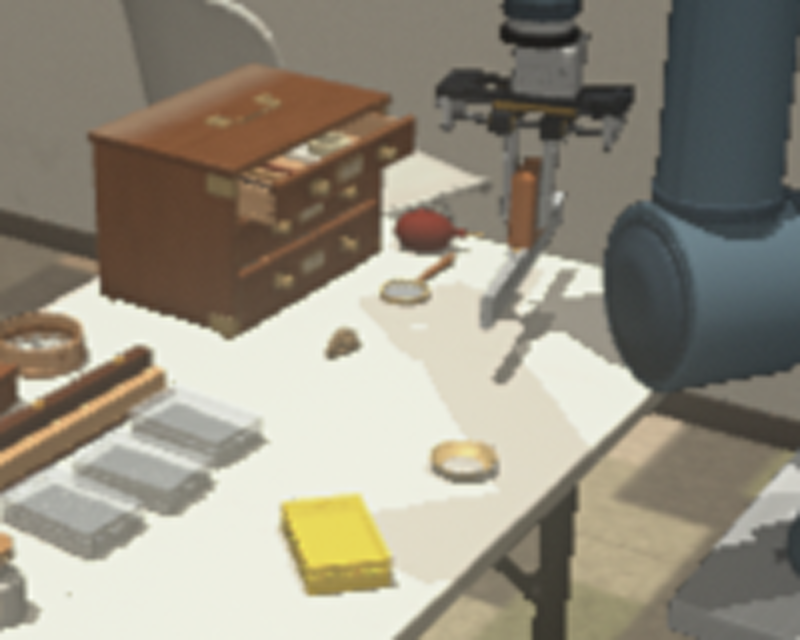

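Emit:
servo_tool(
  motion=[
    [20,6,0,0,0,1],
    [55,17,0,0,0,2],
    [97,29,0,0,0,4],
    [140,42,0,0,0,5.5],
    [183,55,0,0,0,7],
    [226,68,0,0,0,8.5],
    [269,81,0,0,0,10],
    [312,94,0,0,0,11.5],
    [355,107,0,0,0,13],
    [398,120,0,0,0,14.5],
    [430,130,0,0,0,15.4],
    [446.7,135,0,0,0,15.4],
  ],
)

```text
time: 7.85
tool_pos: [0.5039, 0.2517, 0.1193]
tool_rot: [-3.14, -0.0, 1.516]
force: [-0.6, -1.4, -4.6]
width: 0.254
```

Emit:
servo_tool(
  motion=[
    [0,0,0,0,0,0],
    [0,0,0,0,0,0],
    [0,0,0,0,0,0],
  ],
)

```text
time: 8.15
tool_pos: [0.5036, 0.2507, 0.1188]
tool_rot: [-3.139, 0.001, 1.515]
force: [-0.1, 0.3, -3.5]
width: 0.258
```

```bash
python3 -c "
from h import *
go(.505,.249,.065,1.5123)
im,d=get_image('top');crop('top',im,175,130,325,250,5,'top2.png')
im,d=get_image('scene');crop('scene',im,130,100,330,260,4,'s3.png')
"
```

```text
t 8.15 pos [503.6 250.7 118.8] rot [-3.1388e+00  6.0000e-04  1.5148e+00] F [-0.06  0.28 -3.45] T [-0.1   0.03  0.04] w 0.258
move [-1.6  1.6 53.8] [-0.16  0.03  0.15]
```

View pics/top2.png

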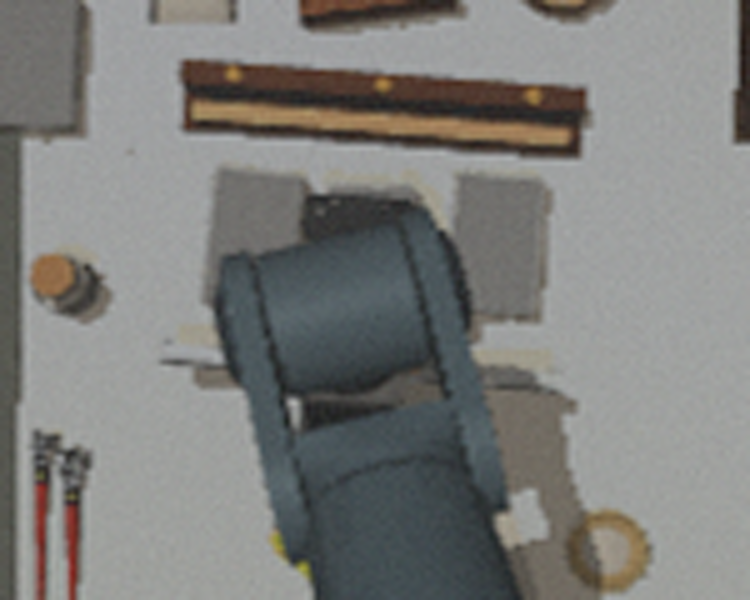

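View pics/s3.png

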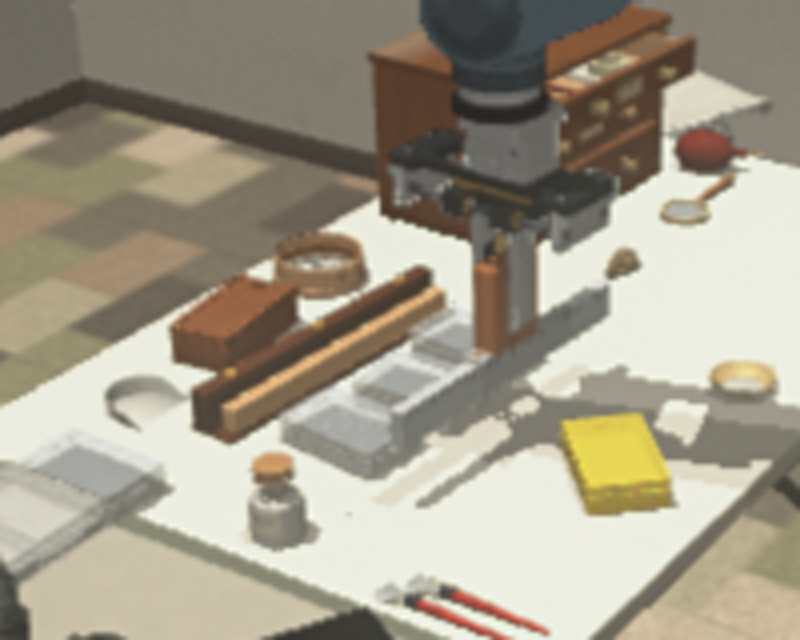

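```bash
python3 -c "
from h import *
print(ray('top',[206.8,286],[200.5,203],0.09).round(3))
"
```

```text
[[0.508 0.385 0.09 ]
 [0.504 0.111 0.09 ]]
```

Emit:
servo_tool(
  motion=[
    [-1.6,1.6,8,-0.1,0,0.1],
    [-1.6,1.6,20,-0.1,0,0.1],
    [-1.6,1.6,33,-0.1,0,0.1],
    [-1.6,1.6,44,-0.1,0,0.1],
    [-1.6,1.6,51,-0.1,0,0.1],
    [-1.6,1.6,54,-0.1,0,0.1],
    [-1.6,1.6,54,-0.1,0,0.1],
    [-1.6,1.6,54,-0.1,0,0.1],
  ],
)

```text
time: 9.05
tool_pos: [0.5057, 0.2491, 0.0656]
tool_rot: [3.141, -0.0, 1.513]
force: [0.3, -0.1, -2.7]
width: 0.255
```

```bash
python3 -c "
from h import *
go(.525,.249,.0645,1.5123)
im,d=get_image('top');crop('top',im,175,130,325,250,5,'top3.png')
im,d=get_image('scene');crop('scene',im,150,140,290,245,5,'s4.png')
"
```

```text
t 9.05 pos [505.7 249.1  65.6] rot [ 3.1411 -0.      1.5126] F [ 0.34 -0.06 -2.67] T [-0.04  0.07 -0.  ] w 0.255
move [ 1.  19.3  1.1] [ 0.03 -0.    0.02]
```

View pics/top3.png

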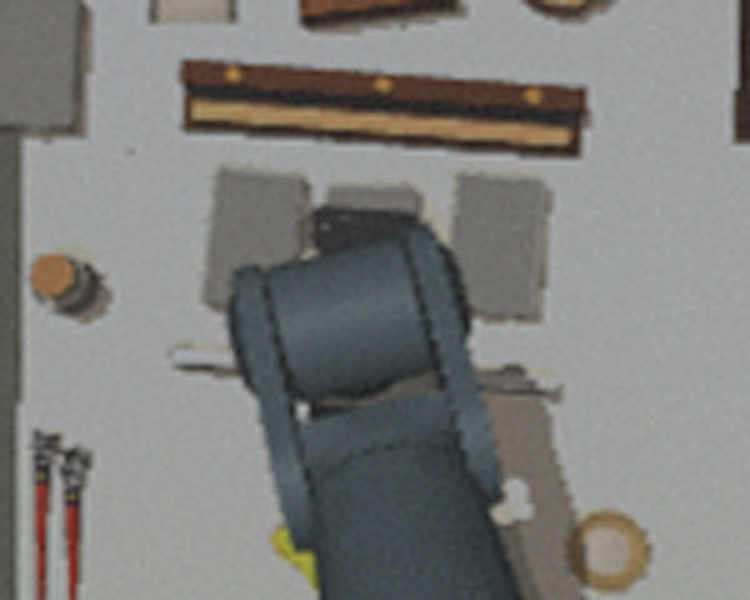

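View pics/s4.png

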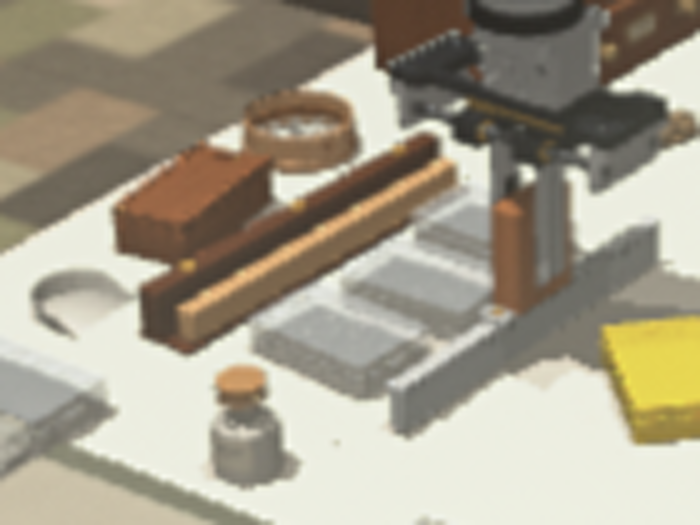

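```bash
cat >> h.py <<'E'
def edgefit(g_,us,v0,v1,z,thr,first=True):
    """column-wise crossing; returns slope deg, x at y=.24"""
    pts=[]
    for u in us:
        c=g_[v0:v1,u]; s=c<thr; i=np.nonzero(s[:-1]!=s[1:])[0]
        if len(i)==0: continue
        i=i[0] if first else i[-1]
        pts.append((u,v0+i+(thr-c[i])/(c[i+1]-c[i])))
    pts=np.array(pts); W=ray("top",pts[:,0],pts[:,1],z)
    ok=np.ones(len(W),bool)
    for _ in range(4):
        p=np.polyfit(W[ok,1],W[ok,0],1); r=W[:,0]-np.polyval(p,W[:,1]); ok=abs(r)<max(.0015,2*np.median(abs(r)))
    return np.degrees(np.arctan(p[0])).round(2),np.polyval(p,.24).round(4),ok.sum(),len(pts),r[ok].std().round(5)
E
python3 - <<'E'
from h import *
ims=[get_image("top") for _ in range(4)]
im=np.mean([i[0].astype(float) for i in ims],0); d=np.median([i[1] for i in ims],0)
np.savez("t1.npz",im=im,d=d)
P=cloud("top",d);X,Y,Z=P[...,0],P[...,1],P[...,2]
m=(X>.47)&(X<.535)&(Z>.02)&(Z<.045)&(((Y>.335)&(Y<.40))|((Y<.165)&(Y>.09)))
# cases excluded?
Q=P[m]; c=Q.mean(0); w,V=np.linalg.eigh(np.cov((Q[:,:2]-c[:2]).T)); print(m.sum(),c.round(4),np.degrees(np.arctan2(V[1,1],V[0,1]))%180,Q[:,1].min(),Q[:,1].max(),np.sqrt(w))
g=im.mean(-1)
for u in(212,216,220,274,280,284): print(u,g[195:213,u].round().astype(int))
for thr in(80,90,100): print(thr,edgefit(g,range(214,290),150,170,.005,thr,False))
rb=im[...,2]-im[...,0]
print(rb[145:165,250].round(),rb[145:165,220].round())
for thr in(30,40): print("tan front",edgefit(-rb,range(216,288),150,170,.029,-thr,False))
E
```

```text
107 [0.5028 0.2303 0.036 ] 86.67473544021594 0.10602579821371208 0.3807785712830866 [0.00382547 0.11372434]
212 [162 159 157 143 129 161 163 143  68 123 162 160 158 159 158 159 159 158]
216 [158 159 161 157 154 159 163 144  64 115 158 161 159 159 157 160 159 157]
220 [114 127 134 136 134 154 164 157 116  87 123 163 158 158 161 160 158 160]
274 [162 159 160 157 159 159 158 161 138  81  97  96  86  86 109 106 105 107]
280 [162 159 160 159 159 159 159 160 146 122 125  98  91  70 110 108 106 107]
284 [162 159 158 160 160 159 159 160 157 150 156 161 147  90 110 144 136 127]
80 (np.float64(3.36), np.float64(0.6793), np.int64(76), 76, np.float64(0.00059))
90 (np.float64(3.36), np.float64(0.6785), np.int64(76), 76, np.float64(0.00057))
100 (np.float64(3.34), np.float64(0.6778), np.int64(73), 76, np.float64(0.00058))
[56. 77. 70. 28. 10.  2. -0. 34. 69. 69. 67. 46. 19.  4. -4. -2. -2. -2.
 -2. -4.] [66. 34.  6.  3.  1. 33. 68. 68. 59. 24. 16.  4. -4. -1. -3. -2. -2.  8.
  5.  3.]
tan front (np.float64(3.37), np.float64(0.6802), np.int64(72), 72, np.float64(0.00077))
tan front (np.float64(3.39), np.float64(0.6813), np.int64(72), 72, np.float64(0.00062))
```

Emit:
servo_tool(
  motion=[
    [0,3,0.5,0,0,0],
    [0,6,1,0,0,0],
    [0.5,9,1,0,0,0],
    [1,12,1,0,0,0],
    [1,15,1,0,0,0],
    [1,18,1,0,0,0],
    [1,20,1,0,0,0],
    [1,22,1,0,0,0],
    [1,24,1,0,0,0],
    [1,26,1,0,0,0],
    [1,28,1,0,0,0],
    [1,30,1,0,0,0],
  ],
)

```text
time: 10.55
tool_pos: [0.5355, 0.2483, 0.0645]
tool_rot: [-3.141, -0.0, 1.513]
force: [-0.6, 0.2, -2.3]
width: 0.255
```

```bash
python3 -c "
from h import *
go(.56,.2465,.0645,1.5123)
im,d=get_image('top');crop('top',im,175,130,325,250,5,'top4.png')
im,d=get_image('scene');crop('scene',im,150,140,290,245,5,'s5.png')
"
```

```text
t 10.55 pos [535.5 248.3  64.5] rot [-3.1414 -0.      1.5125] F [-0.61  0.16 -2.33] T [0.03 0.27 0.05] w 0.255
move [-0.4 24.6  0. ] [-0.01 -0.    0.01]
```

View pics/top4.png

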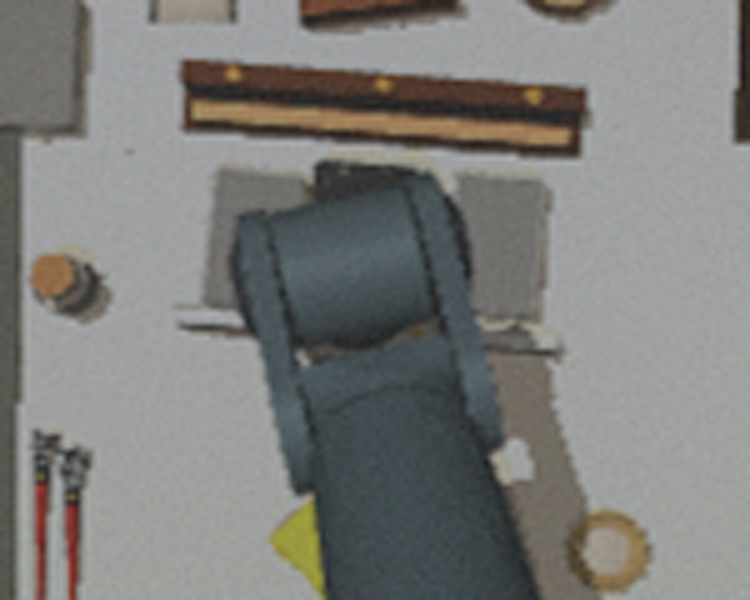

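View pics/s5.png

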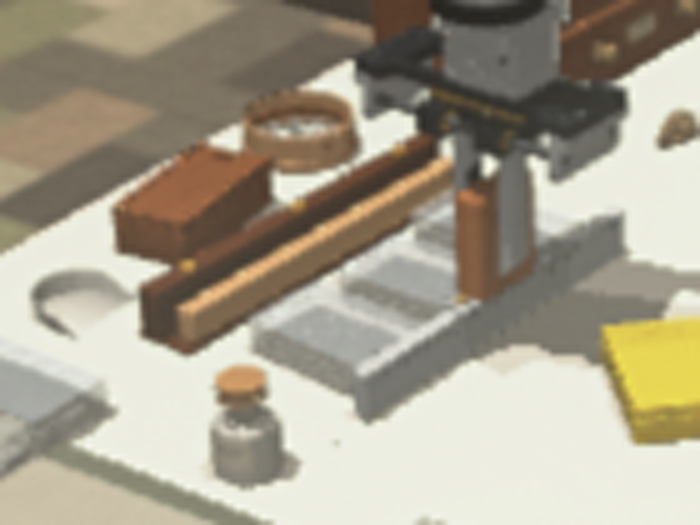

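Emit:
servo_tool(
  motion=[
    [0,2,0,0,0,0],
    [0,4,0,0,0,0],
    [0,6,0,0,0,0],
    [0,8,0,0,0,0],
    [0,10,0,0,0,0],
    [0,12,0,0,0,0],
    [0,14,0,0,0,0],
    [0,16,0,0,0,0],
    [0,18,0,0,0,0],
    [0,20,0,0,0,0],
  ],
)

```text
time: 11.65
tool_pos: [0.5558, 0.2471, 0.0645]
tool_rot: [3.141, 0.0, 1.512]
force: [-1.9, 0.2, -1.6]
width: 0.254
```

```bash
python3 -c "
from h import *
go(.565,.2465,.0645,1.5123)
im,d=get_image('top');crop('top',im,175,130,325,250,5,'top5.png')
im,d=get_image('scene');crop('scene',im,150,140,290,245,5,'s6.png')
"
```

```text
t 11.65 pos [555.8 247.1  64.5] rot [3.1415 0.     1.5124] F [-1.86  0.24 -1.59] T [ 0.    0.41 -0.04] w 0.254
move [-0.   9.3 -0. ] [0.01 0.   0.  ]
```

View pics/top5.png

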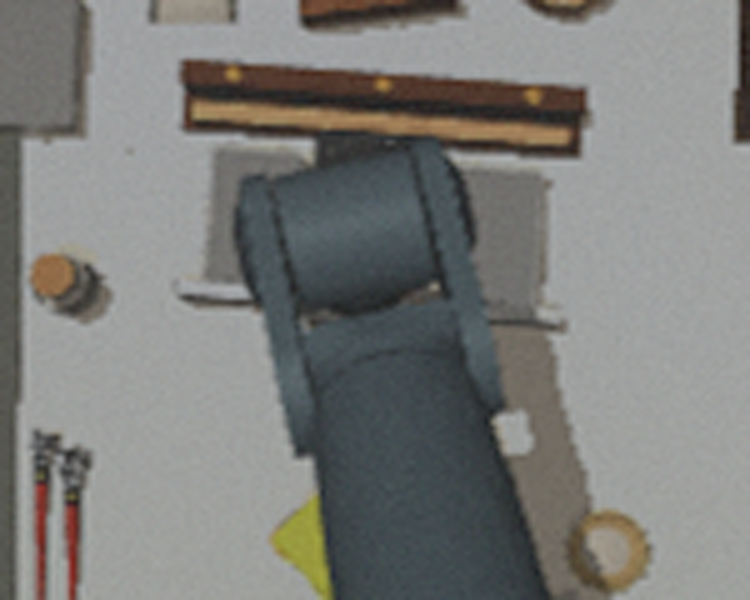

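View pics/s6.png

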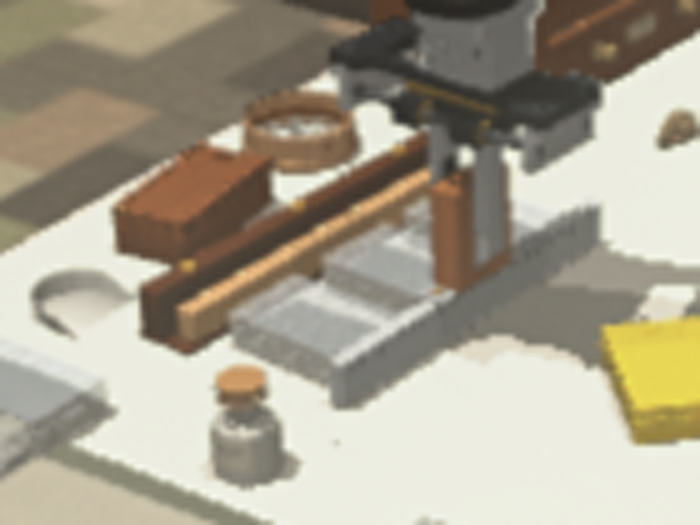

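Emit:
servo_tool(
  motion=[
    [0,1,0,0,0,0],
    [0,2,0,0,0,0],
    [0,3,0,0,0,0],
    [0,4,0,0,0,0],
    [0,5,0,0,0,0],
    [0,6,0,0,0,0],
    [0,7,0,0,0,0],
    [0,8,0,0,0,0],
  ],
)

```text
time: 12.55
tool_pos: [0.5643, 0.2466, 0.0645]
tool_rot: [3.14, -0.0, 1.512]
force: [-1.4, -0.2, -2.4]
width: 0.251
```

```bash
python3 -c "
from h import *
go(.57,.2465,.0645,1.5123)
im,d=get_image('top');crop('top',im,200,140,305,215,7,'top6.png')
im,d=get_image('scene');crop('scene',im,150,140,290,245,5,'s7.png')
"
```

```text
t 12.55 pos [564.3 246.6  64.5] rot [ 3.1403 -0.      1.5123] F [-1.41 -0.17 -2.37] T [-0.01  0.45  0.01] w 0.251
move [0.3 5.7 0. ] [ 0.07 -0.    0.  ]
```

View pics/top6.png

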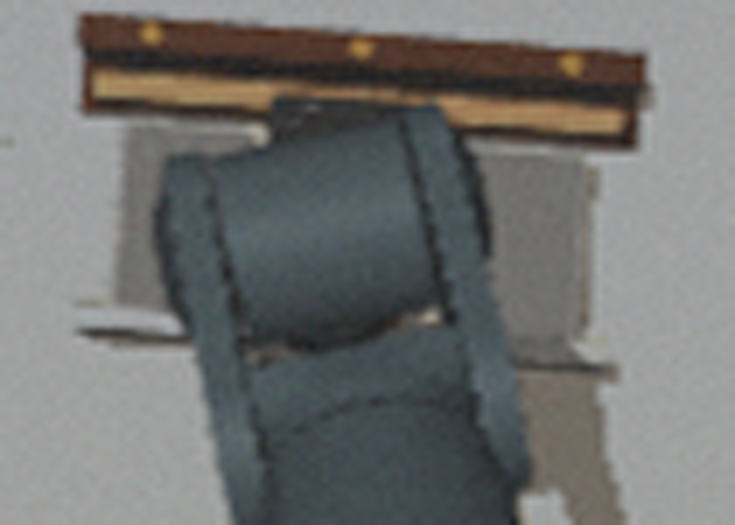

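View pics/s7.png

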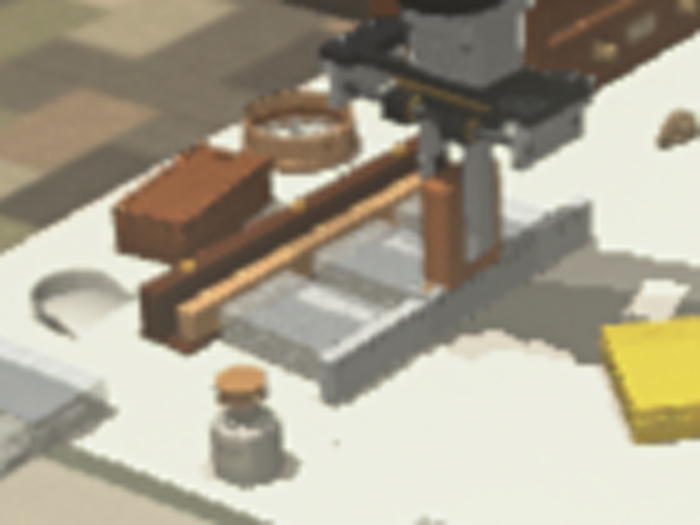

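Emit:
servo_tool(
  motion=[
    [0,0.5,0,0,0,0],
    [0,1,0,0,0,0],
    [0,1.5,0,0,0,0],
    [0,2,0,0,0,0],
    [0,2,0,0,0,0],
  ],
)

```text
time: 13.15
tool_pos: [0.5667, 0.2464, 0.0645]
tool_rot: [3.139, -0.0, 1.512]
force: [-1.6, -0.1, -2.1]
width: 0.257
```

```bash
python3 -c "
from h import *
go(.57,.2465,.0645,1.5123)"
```

```text
t 13.15 pos [566.7 246.4  64.5] rot [ 3.1394e+00 -1.0000e-04  1.5123e+00] F [-1.65 -0.13 -2.14] T [-0.05  0.35 -0.03] w 0.257
move [0.3 3.3 0. ] [ 0.13 -0.01 -0.  ]
```

Emit:
servo_tool(
  motion=[
    [0,0.5,0,0.1,0,0],
    [0,1,0,0.1,0,0],
    [0,1.5,0,0.1,0,0],
    [0,1.5,0,0.1,0,0],
  ],
)

```text
time: 13.55
tool_pos: [0.5683, 0.2463, 0.0645]
tool_rot: [3.141, -0.0, 1.512]
force: [-0.8, 1.7, -3.0]
width: 0.261
```

```bash
python3 -c "
from h import *
go(.57,.2465,.0645,1.5123)
im,d=get_image('top');crop('top',im,200,140,305,215,7,'top7.png')
im,d=get_image('scene');crop('scene',im,150,140,290,245,5,'s8.png')
o=get_obs();print(o['force'])
"
```

```text
t 13.55 pos [568.3 246.3  64.5] rot [ 3.1408e+00 -2.0000e-04  1.5123e+00] F [-0.81  1.65 -3.  ] T [-0.02  0.39  0.01] w 0.261
move [0.3 1.7 0. ] [ 0.04 -0.01  0.  ]
[-0.83441464  1.02946306 -3.48112865]
```

View pics/top7.png

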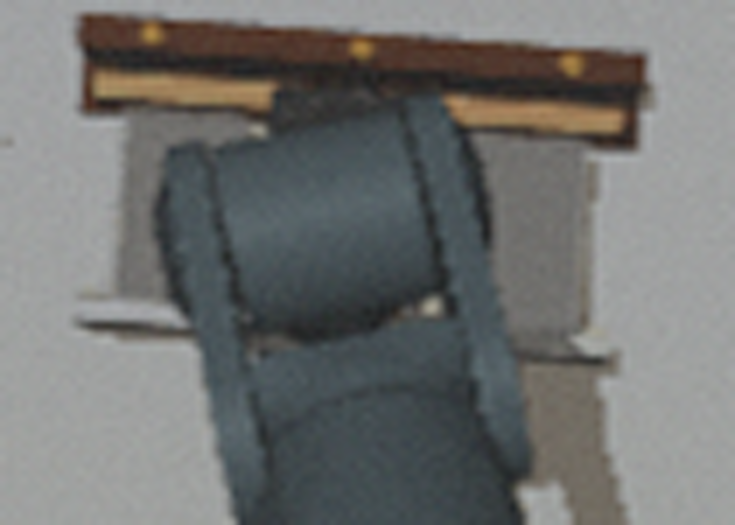

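View pics/s8.png

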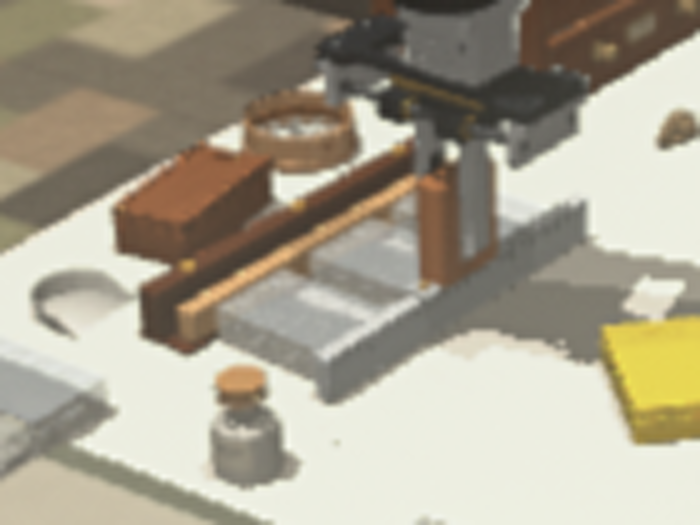

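Emit:
servo_tool(
  motion=[
    [0,0.5,0,0,0,0],
    [0,1,0,0,0,0],
    [0,1.5,0,0,0,0],
    [0,1.5,0,0,0,0],
  ],
)

```text
time: 14.05
tool_pos: [0.57, 0.2462, 0.0646]
tool_rot: [3.14, -0.0, 1.512]
force: [-1.1, 1.0, -3.0]
width: 0.254
```

```bash
python3 -c "
from h import *
go(.57,.2465,.0645,1.5123)"
```

```text
t 14.05 pos [570.  246.2  64.6] rot [ 3.1404e+00 -2.0000e-04  1.5123e+00] F [-1.12  0.96 -2.99] T [-0.08  0.44 -0.03] w 0.254
move [0.3 0.  0.1] [ 0.07 -0.01  0.  ]
```

Emit:
servo_tool(
  motion=[
    [0,0.5,0,0,0,0],
    [0,1,0,0,0,0],
    [0,1,0,0,0,0],
  ],
)

```text
time: 14.35
tool_pos: [0.5711, 0.2462, 0.0646]
tool_rot: [3.14, -0.0, 1.512]
force: [-1.8, -0.1, -3.0]
width: 0.254
```

```bash
python3 -c "
from h import *
go(.57,.2465,.0645,1.5123)"
```

```text
t 14.35 pos [571.1 246.2  64.6] rot [ 3.1402e+00 -2.0000e-04  1.5123e+00] F [-1.85 -0.05 -3.05] T [-0.03  0.34  0.  ] w 0.254
move [ 0.3 -1.1  0.1] [ 0.08 -0.01  0.  ]
```

Emit:
servo_tool(
  motion=[
    [0,0.5,0,0,0,0],
    [0,1,0,0,0,0],
    [0,1,0,0,0,0],
  ],
)

```text
time: 14.65
tool_pos: [0.5719, 0.2461, 0.0646]
tool_rot: [3.141, -0.0, 1.512]
force: [-3.8, -0.9, -0.7]
width: 0.257
```

```bash
python3 -c "
from h import *
go(.57,.2465,.0645,1.5123)"
```

```text
t 14.65 pos [571.9 246.1  64.6] rot [ 3.1407e+00 -1.0000e-04  1.5124e+00] F [-3.84 -0.94 -0.68] T [-0.08  0.66  0.07] w 0.257
move [ 0.3 -2.   0.1] [ 0.05 -0.01  0.01]
```

Emit:
servo_tool(
  motion=[
    [0,0.2,0,0,0,0],
    [0,0.4,0,0,0,0],
    [0,0.4,0,0,0,0],
  ],
)

```text
time: 14.95
tool_pos: [0.572, 0.2461, 0.0646]
tool_rot: [3.142, 0.0, 1.512]
force: [-3.1, -0.2, -0.7]
width: 0.251
```

```bash
python3 -c "
from h import *
go(.57,.2465,.0645,1.5123)
im,d=get_image('top');crop('top',im,200,140,305,215,7,'top8.png')
im,d=get_image('scene');crop('scene',im,150,140,290,245,5,'s9.png')
o=get_obs();print(o['force'],o['ft_torque'])
"
```

```text
t 14.95 pos [572.  246.1  64.6] rot [3.1415 0.     1.5124] F [-3.15 -0.22 -0.66] T [-0.05  1.08  0.05] w 0.251
move [ 0.3 -2.1  0.1] [0.   0.   0.01]
[-3.48548577  0.00468272 -0.35490829] [-0.10357561  1.04084041  0.00425268]
```

View pics/top8.png

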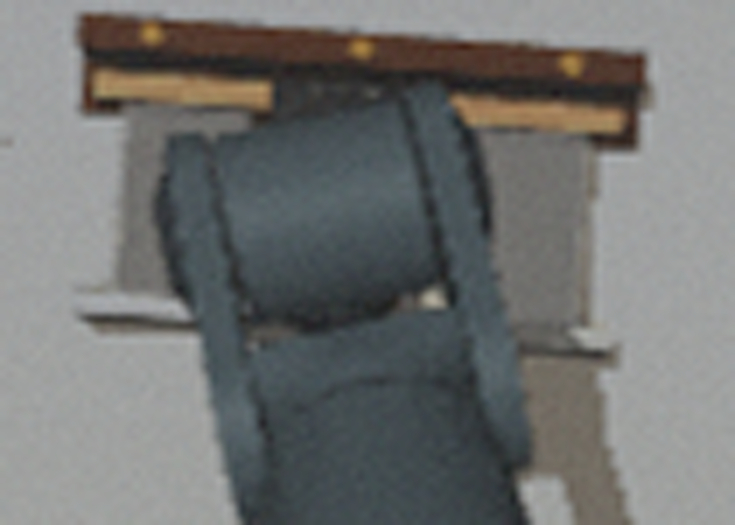

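View pics/s9.png

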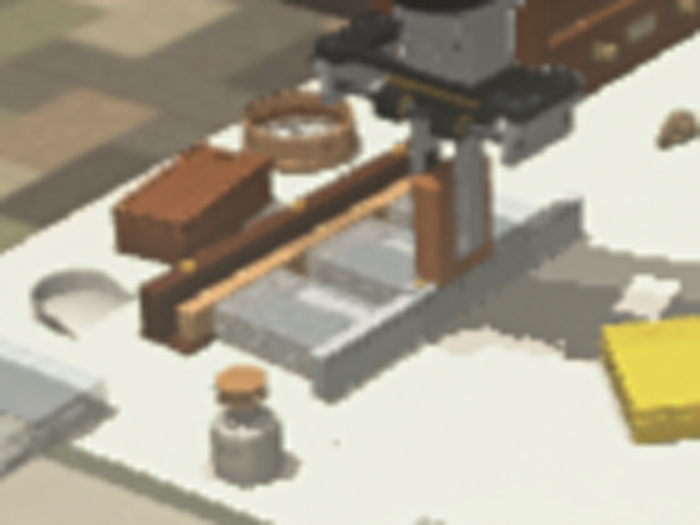

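Emit:
servo_tool(
  motion=[
    [0,0.4,0,0,0,0],
    [0,0.5,0,0,0,0],
    [0,0.6,0,0,0,0],
    [0,0.7,0,0,0,0],
    [0,0.7,0,0,0,0],
  ],
)

```text
time: 15.55
tool_pos: [0.5722, 0.2461, 0.0645]
tool_rot: [-3.14, 0.0, 1.512]
force: [-4.8, 0.0, 0.3]
width: 0.256
```

```bash
python3 -c "
from h import *
go(.57,.2465,.0645,1.5123)"
```

```text
t 15.55 pos [572.2 246.1  64.5] rot [-3.1403e+00  2.0000e-04  1.5125e+00] F [-4.85  0.01  0.32] T [-0.08  1.43  0.07] w 0.256
move [ 0.3 -2.2 -0. ] [-0.08  0.01  0.01]
```

Emit:
servo_tool(
  motion=[
    [0,0.6,0,-0.05,0,0],
    [0,0.7,0,-0.1,0,0],
    [0,0.8,0,-0.1,0,0],
    [0,0.9,0,-0.1,0,0],
    [0,0.9,0,-0.1,0,0],
    [0,0.9,0,-0.1,0,0],
  ],
)

```text
time: 16.15
tool_pos: [0.5723, 0.2461, 0.0645]
tool_rot: [-3.14, 0.0, 1.513]
force: [-5.6, -0.4, 1.8]
width: 0.254
```

```bash
python3 -c "
from h import *
go(.57,.2465,.0645,1.5123)"
```

```text
t 16.15 pos [572.3 246.1  64.5] rot [-3.1398e+00  4.0000e-04  1.5125e+00] F [-5.64 -0.41  1.79] T [0.01 1.58 0.01] w 0.254
move [ 0.3 -2.3 -0. ] [-0.11  0.03  0.01]
```

Emit:
servo_tool(
  motion=[
    [0,0.7,-0.1,-0.1,0,0],
    [0,0.8,-0.2,-0.1,0,0],
    [0,0.9,-0.3,-0.2,0,0],
    [0,1.0,-0.3,-0.2,0,0],
    [0,1.1,-0.3,-0.2,0,0],
    [0,1.1,-0.3,-0.2,0,0],
  ],
)

```text
time: 16.75
tool_pos: [0.5723, 0.2461, 0.0644]
tool_rot: [-3.141, 0.001, 1.512]
force: [-6.3, -0.3, 0.6]
width: 0.253
```

```bash
python3 -c "
from h import *
go(.57,.2465,.0645,1.5123)
im,d=get_image('scene');crop('scene',im,200,150,280,220,9,'s10.png')
for i in range(4):
  get_image('top'); o=get_obs();print(o['force'].round(2),o['ft_torque'].round(2))
"
```

```text
t 16.75 pos [572.3 246.1  64.4] rot [-3.1405e+00  7.0000e-04  1.5125e+00] F [-6.32 -0.27  0.6 ] T [-0.02  1.6   0.06] w 0.253
move [ 0.3 -2.3 -0.1] [-0.06  0.04  0.01]
[-7.02  0.02  1.85] [-0.01  1.55  0.06]
[-6.09 -0.26  0.91] [0.02 1.6  0.03]
[-7.19 -0.59 -0.66] [0.06 1.6  0.06]
[-6.29  0.56  0.72] [0.02 1.53 0.03]
```

View pics/s10.png

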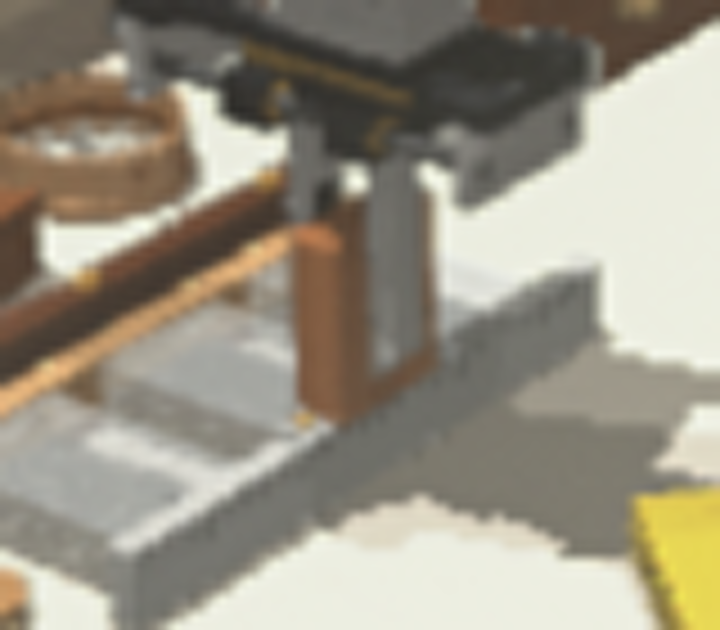

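Emit:
servo_tool(
  motion=[
    [0,0.9,-0.1,-0.1,0,0],
    [0,1.1,-0.2,-0.1,0,0],
    [0,1.2,-0.2,-0.1,0,0],
    [0,1.3,-0.2,-0.1,0,0],
    [0,1.4,-0.2,-0.1,0,0],
    [0,1.4,-0.2,-0.1,0,0],
  ],
)

```text
time: 17.6
tool_pos: [0.5724, 0.2461, 0.0644]
tool_rot: [-3.139, 0.001, 1.512]
force: [-7.9, 0.1, 1.4]
width: 0.252
```

```bash
cat > st.py <<'E'
from h import *
go(.57,.2465,.0645,1.5123)
F=[];T=[]
for i in range(4):
  get_image('top'); o=get_obs();F.append(o['force']);T.append(o['ft_torque'])
print(np.mean(F,0).round(2),np.mean(T,0).round(2))
E
python3 st.py
```

```text
t 17.6 pos [572.4 246.1  64.4] rot [-3.1388e+00  1.1000e-03  1.5125e+00] F [-7.91  0.1   1.36] T [0.05 1.75 0.07] w 0.252
move [ 0.3 -2.4 -0.1] [-0.16  0.06  0.01]
[-7.63 -0.46  1.96] [0.   1.79 0.06]
```

Emit:
servo_tool(
  motion=[
    [0,1.1,-0.1,-0.1,0,0],
    [0,1.3,-0.2,-0.1,0,0],
    [0,1.4,-0.2,-0.1,0,0],
    [0,1.5,-0.2,-0.1,0,0],
    [0,1.6,-0.2,-0.1,0,0],
    [0,1.6,-0.2,-0.1,0,0],
  ],
)

```text
time: 18.4
tool_pos: [0.5725, 0.2461, 0.0643]
tool_rot: [-3.137, 0.001, 1.513]
force: [-8.0, -1.0, 2.2]
width: 0.253
```

```bash
python3 st.py
```

```text
t 18.4 pos [572.5 246.1  64.3] rot [-3.1367e+00  1.4000e-03  1.5126e+00] F [-8.01 -1.01  2.16] T [0.01 1.92 0.07] w 0.253
move [ 0.2 -2.6 -0.2] [-0.28  0.08  0.01]
[-8.09  0.    2.68] [0.01 1.89 0.02]
```

Emit:
servo_tool(
  motion=[
    [0,1.1,-0.2,-0.1,0,0],
    [0,1.3,-0.3,-0.2,0,0],
    [0,1.5,-0.4,-0.3,0,0],
    [0,1.6,-0.4,-0.3,0,0],
    [0,1.6,-0.4,-0.3,0,0],
    [0,1.6,-0.4,-0.3,0,0],
  ],
)

```text
time: 19.2
tool_pos: [0.5726, 0.2461, 0.0643]
tool_rot: [-3.138, 0.002, 1.512]
force: [-8.1, -0.6, 0.9]
width: 0.254
```

```bash
python3 st.py
```

```text
t 19.2 pos [572.6 246.1  64.3] rot [-3.1380e+00  1.8000e-03  1.5125e+00] F [-8.14 -0.64  0.85] T [0.06 1.93 0.05] w 0.254
move [ 0.2 -2.6 -0.2] [-0.21  0.1   0.01]
[-8.07 -0.29  1.73] [0.06 1.89 0.05]
```

Emit:
servo_tool(
  motion=[
    [0,1.3,-0.3,-0.2,0.1,0],
    [0,1.6,-0.4,-0.3,0.1,0],
    [0,1.8,-0.4,-0.3,0.1,0],
    [0,2.0,-0.4,-0.3,0.1,0],
    [0,2.0,-0.4,-0.3,0.1,0],
    [0,2.0,-0.4,-0.3,0.1,0],
  ],
)

```text
time: 20.0
tool_pos: [0.5726, 0.2461, 0.0642]
tool_rot: [-3.138, 0.001, 1.513]
force: [-9.1, -0.0, 2.7]
width: 0.255
```

```bash
python3 st.py
```

```text
t 20.0 pos [572.6 246.1  64.2] rot [-3.1381e+00  8.0000e-04  1.5126e+00] F [-9.15 -0.05  2.65] T [0.05 2.14 0.02] w 0.255
move [ 0.3 -2.6 -0.3] [-0.2   0.04  0.01]
[-9.06 -0.09  2.3 ] [-0.02  2.13  0.05]
```

Emit:
servo_tool(
  motion=[
    [0,1.6,-0.3,-0.2,0,0],
    [0,1.9,-0.4,-0.3,0,0],
    [0,2.2,-0.4,-0.3,0,0],
    [0,2.5,-0.4,-0.3,0,0],
    [0,2.5,-0.4,-0.3,0,0],
    [0,2.5,-0.4,-0.3,0,0],
    [0,2.5,-0.4,-0.3,0,0],
    [0,2.5,-0.4,-0.3,0,0],
  ],
)

```text
time: 21.0
tool_pos: [0.5728, 0.2461, 0.0641]
tool_rot: [-3.137, 0.001, 1.513]
force: [-11.1, 0.4, 3.8]
width: 0.255
```

```bash
python3 st.py
```

```text
t 21.0 pos [572.8 246.1  64.1] rot [-3.1371e+00  1.4000e-03  1.5126e+00] F [-11.05   0.41   3.84] T [0.06 2.45 0.  ] w 0.255
move [ 0.2 -2.8 -0.4] [-0.26  0.08  0.02]
[-10.77  -0.18   3.38] [0.06 2.45 0.03]
```

Emit:
servo_tool(
  motion=[
    [0,2.4,-0.3,-0.2,0,0],
    [0,2.5,-0.3,-0.2,0,0],
    [0,2.5,-0.3,-0.2,0,0],
    [0,2.5,-0.3,-0.2,0,0],
    [0,2.5,-0.3,-0.2,0,0],
    [0,2.5,-0.3,-0.2,0,0],
    [0,2.5,-0.3,-0.2,0,0],
    [0,2.5,-0.3,-0.2,0,0],
    [0,2.5,-0.3,-0.2,0,0],
    [0,2.5,-0.3,-0.2,0,0],
    [0,2.5,-0.3,-0.2,0,0],
    [0,2.5,-0.3,-0.2,0,0],
  ],
)

```text
time: 22.4
tool_pos: [0.5729, 0.2461, 0.064]
tool_rot: [-3.134, 0.002, 1.513]
force: [-10.1, -0.1, 4.3]
width: 0.254
```

```bash
python3 st.py
python3 - <<'E'
from h import *
ims=[get_image("top") for _ in range(4)]
im=np.mean([i[0].astype(float) for i in ims],0)
crop("top",im,200,140,305,215,7,'top9.png')
g=im.mean(-1)
rb=im[...,2]-im[...,0]
print("tan front",edgefit(-rb,list(range(214,236))+list(range(267,288)),150,165,.029,-30,False))
E
```

```text
t 22.4 pos [572.9 246.1  64. ] rot [-3.1344e+00  2.1000e-03  1.5126e+00] F [-10.13  -0.09   4.26] T [0.01 2.5  0.02] w 0.254
move [ 0.2 -2.9 -0.5] [-0.41  0.12  0.02]
[-10.46   0.23   3.78] [0.04 2.5  0.02]
tan front (np.float64(3.37), np.float64(0.6813), np.int64(43), 43, np.float64(0.00052))[ WARN:0@15.246] global loadsave.cpp:1063 imwrite_ Unsupported depth image for selected encoder is fallbacked to CV_8U.
```

View pics/top9.png

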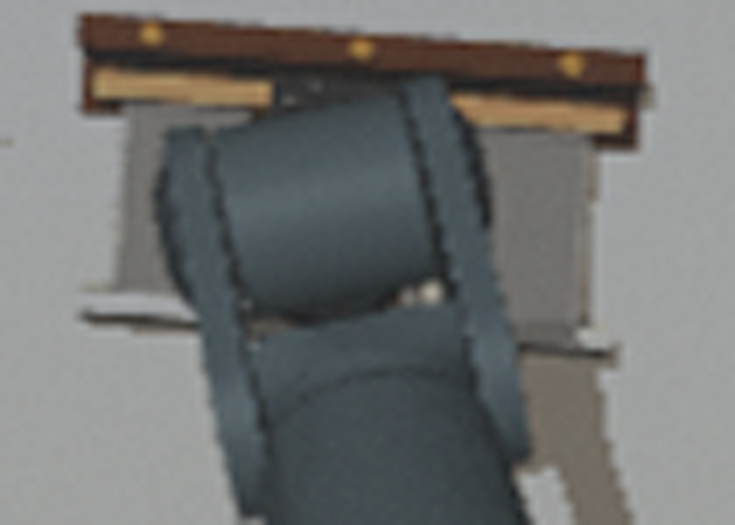

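Emit:
servo_tool(
  motion=[
    [0,2.3,-0.3,-0.2,0,-0.05],
    [0,2.4,-0.3,-0.2,0,-0.1],
    [0,2.4,-0.3,-0.2,0,-0.15],
    [0,2.4,-0.3,-0.2,0,-0.15],
    [0,2.4,-0.3,-0.2,0,-0.15],
    [0,2.4,-0.3,-0.2,0,-0.15],
    [0,2.4,-0.3,-0.2,0,-0.15],
    [0,2.4,-0.3,-0.2,0,-0.15],
    [0,2.4,-0.3,-0.2,0,-0.15],
    [0,2.4,-0.3,-0.2,0,-0.15],
  ],
)

```text
time: 23.8
tool_pos: [0.573, 0.2462, 0.0639]
tool_rot: [-3.132, 0.003, 1.515]
force: [-11.0, -0.1, 4.2]
width: 0.254
```

```bash
python3 st.py
```

```text
t 23.8 pos [573.  246.2  63.9] rot [-3.1318e+00  2.6000e-03  1.5146e+00] F [-11.03  -0.06   4.19] T [-0.02  2.41 -0.15] w 0.254
move [ 0.1 -3.  -0.6] [-0.56  0.15  0.13]
[-10.14   0.22   3.99] [-0.07  2.41 -0.17]
```

Emit:
servo_tool(
  motion=[
    [0,2.3,-0.3,-0.2,0,0.06],
    [0,2.4,-0.3,-0.2,0,0.06],
    [0,2.4,-0.3,-0.2,0,0.06],
    [0,2.4,-0.3,-0.2,0,0.06],
    [0,2.4,-0.3,-0.2,0,0.06],
    [0,2.4,-0.3,-0.2,0,0.06],
    [0,2.4,-0.3,-0.2,0,0.06],
    [0,2.4,-0.3,-0.2,0,0.06],
    [0,2.4,-0.3,-0.2,0,0.06],
    [0,2.4,-0.3,-0.2,0,0.06],
    [0,2.4,-0.3,-0.2,0,0.06],
  ],
)

```text
time: 25.1
tool_pos: [0.5731, 0.2462, 0.0638]
tool_rot: [-3.129, 0.003, 1.513]
force: [-9.3, -0.3, 4.6]
width: 0.257
```

```bash
python3 st.py
```

```text
t 25.1 pos [573.1 246.2  63.8] rot [-3.1293  0.0032  1.5134] F [-9.31 -0.28  4.64] T [-0.03  2.4  -0.06] w 0.257
move [ 0.1 -3.2 -0.6] [-0.71  0.19  0.06]
[-10.    -0.2    4.14] [-0.03  2.46 -0.09]
```

Emit:
servo_tool(
  motion=[
    [0,1.8,0,0,0,0],
    [0,1.2,0,0,0,0],
    [0,0.6,0,0,0,0],
    [0,0,0,0,0,0],
    [0,-0.6,0,0,0,0],
    [0,-1.2,0,0,0,0],
    [0,-2,0,0,0,0],
    [0,-3,0,0,0,0],
    [0,-4.5,0,0,0,0],
    [0,-6,0,0,0,0],
    [0,-8,0,0,0,0],
    [0,-10,0,0,0,0],
  ],
)

```text
time: 26.5
tool_pos: [0.563, 0.2468, 0.064]
tool_rot: [-3.129, 0.003, 1.513]
force: [-0.3, -0.0, -3.3]
width: 0.254
```

```bash
python3 st.py
python3 - <<'E'
from h import *
im,d=get_image('top');crop('top',im,200,140,305,215,7,'top10.png')
im,d=get_image('scene');crop('scene',im,150,140,290,245,5,'s11.png')
go(.515,.2495,.067,1.5123)
E
```

```text
t 26.5 pos [563.  246.8  64. ] rot [-3.1294  0.0032  1.5134] F [-0.31 -0.01 -3.25] T [-0.01  0.03 -0.06] w 0.254
move [ 0.1  7.  -0.6] [-0.7   0.19  0.06]
[-0.08 -0.23 -3.21] [-0.03  0.08  0.01]
t 26.8 pos [563.2 246.8  64. ] rot [-3.1294  0.0032  1.5134] F [ 0.25 -0.18 -3.26] T [-0.02  0.07  0.  ] w 0.253
move [ -0.  -48.3  -2.5] [-0.7   0.19  0.06]
```

View pics/top10.png

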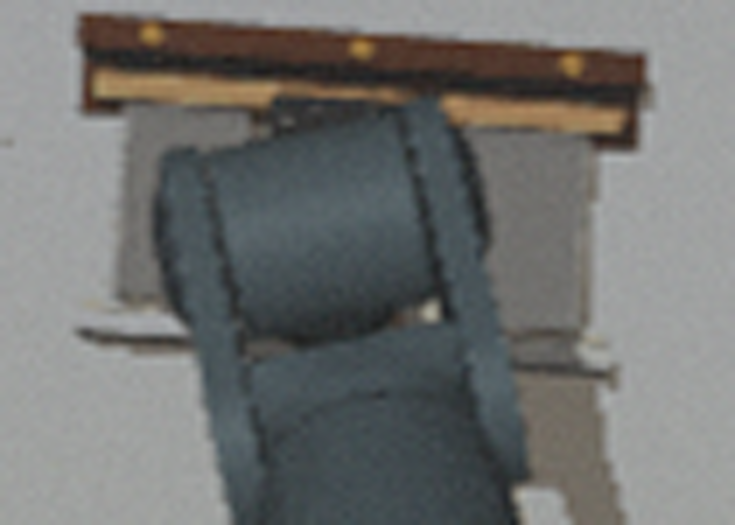

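View pics/s11.png

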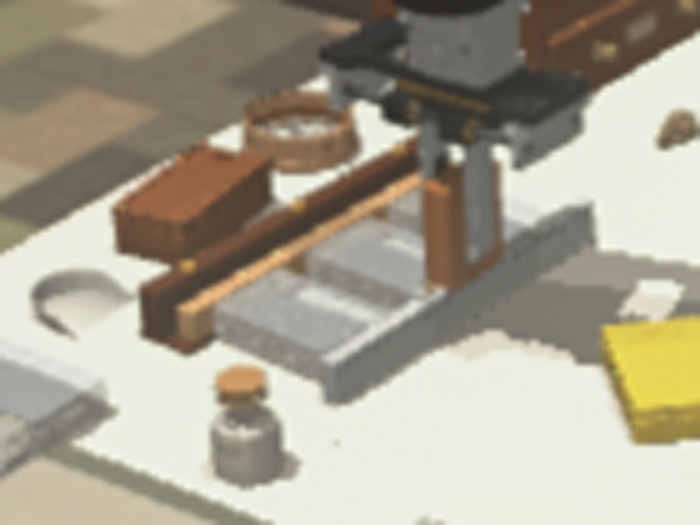

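Emit:
servo_tool(
  motion=[
    [0,-3,-1,-0.1,0,0],
    [0,-8,-2,-0.3,0.1,0],
    [0,-14,-2.5,-0.5,0.2,0],
    [0,-21,-2.5,-0.7,0.2,0],
    [0,-28,-2.5,-0.7,0.2,0],
    [0,-35,-2.5,-0.7,0.2,0],
    [0,-42,-2.5,-0.7,0.2,0],
    [0,-48,-2.5,-0.7,0.2,0],
    [0,-53,-2.5,-0.7,0.2,0],
    [0,-55,-2.5,-0.7,0.2,0],
    [0,-55,-2.5,-0.7,0.2,0],
    [0,-55,-2.5,-0.7,0.2,0],
  ],
)

```text
time: 28.0
tool_pos: [0.5086, 0.2499, 0.0673]
tool_rot: [3.141, -0.0, 1.513]
force: [-0.2, 0.1, -3.0]
width: 0.256
```

```bash
python3 st.py
python3 - <<'E'
from h import *
im,d=get_image('scene');crop('scene',im,150,140,290,245,5,'s12.png')
E
```

```text
t 28.0 pos [508.6 249.9  67.3] rot [ 3.1411e+00 -4.0000e-04  1.5133e+00] F [-0.15  0.12 -2.99] T [-0.05  0.05  0.02] w 0.256
move [ 0.1 61.5  2.8] [ 0.03 -0.02  0.06]
[-0.32  0.04 -3.01] [-0.04  0.08 -0.  ]
```

View pics/s12.png

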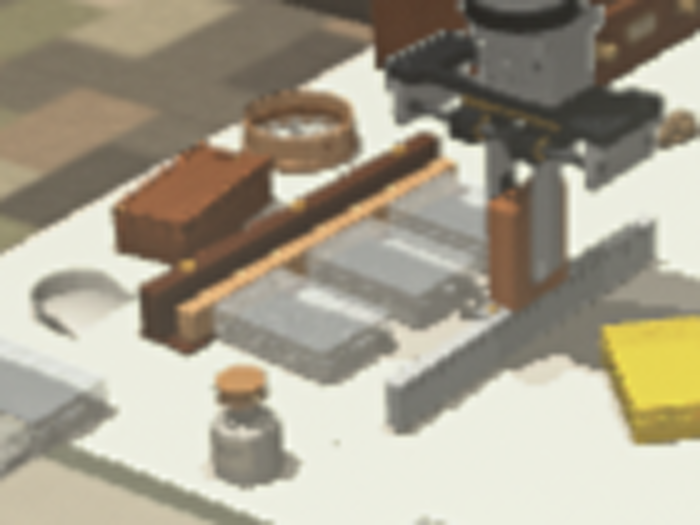

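Emit:
servo_tool(
  motion=[
    [0,0,0.7,0,0,0],
    [0,0,1.4,0,0,0],
    [0,0,2.1,0,0,0],
    [0,0,2.8,0,0,0],
    [0,0,3.5,0,0,0],
    [0,0,3.5,0,0,0],
  ],
)

```text
time: 28.85
tool_pos: [0.5084, 0.2499, 0.0635]
tool_rot: [-3.142, -0.0, 1.513]
force: [-0.2, -0.0, -3.2]
width: 0.251
```

```bash
python3 st.py
```

```text
t 28.85 pos [508.4 249.9  63.5] rot [-3.1415e+00 -2.0000e-04  1.5132e+00] F [-0.21 -0.05 -3.2 ] T [-0.04  0.07  0.03] w 0.251
move [ 0.2 61.7 -1. ] [-0.   -0.01  0.05]
[ 0.33 -0.13 -3.03] [-0.08  0.04  0.03]
```

Emit:
servo_tool(
  motion=[
    [0,0,0.4,0,0,0],
    [0,0,0.8,0,0,0],
    [0,0,1.2,0,0,0],
    [0,0,1.4,0,0,0],
    [0,0,1.4,0,0,0],
  ],
)

```text
time: 29.55
tool_pos: [0.5085, 0.2499, 0.0623]
tool_rot: [3.141, -0.0, 1.513]
force: [0.3, -0.4, -2.5]
width: 0.253
```

```bash
python3 st.py
```

```text
t 29.55 pos [508.5 249.9  62.3] rot [ 3.1414e+00 -3.0000e-04  1.5132e+00] F [ 0.27 -0.41 -2.54] T [-0.05  0.07  0.01] w 0.253
move [ 0.1 61.5 -2.2] [ 0.01 -0.02  0.05]
[-0.25  0.29 -2.64] [-0.08  0.07 -0.  ]
```

Emit:
servo_tool(
  motion=[
    [0,0,0.3,0,0,0],
    [0,0,0.6,0,0,0],
    [0,0,0.6,0,0,0],
  ],
)

```text
time: 30.05
tool_pos: [0.5086, 0.2499, 0.0622]
tool_rot: [3.142, -0.0, 1.513]
force: [-2.7, -0.8, 3.3]
width: 0.253
```

```bash
python3 st.py
```

```text
t 30.05 pos [508.6 249.9  62.2] rot [ 3.1416e+00 -2.0000e-04  1.5132e+00] F [-2.71 -0.83  3.28] T [-0.25  0.58  0.  ] w 0.253
move [ 0.1 61.5 -2.3] [ 0.   -0.01  0.05]
[-2.71 -0.8   4.05] [-0.27  0.8  -0.03]
```

Emit:
servo_tool(
  motion=[
    [0,0,-0.1,0,0,0],
    [0,0,-0.1,0,0,0],
    [0,0,-0.1,0,0,0],
  ],
)

```text
time: 30.55
tool_pos: [0.5086, 0.2499, 0.0622]
tool_rot: [3.141, -0.0, 1.513]
force: [-1.3, -1.0, 1.2]
width: 0.254
```

```bash
python3 st.py
```

```text
t 30.55 pos [508.6 249.9  62.2] rot [ 3.1415e+00 -3.0000e-04  1.5133e+00] F [-1.28 -1.01  1.16] T [-0.24  0.52 -0.06] w 0.254
move [ 0.1 61.5 -2.3] [ 0.01 -0.02  0.06]
[-1.38 -0.31  1.48] [-0.21  0.45 -0.02]
```

Emit:
servo_tool(
  motion=[
    [0,0,0,0,0,0],
    [0,0,0,0,0,0],
    [0,0,0,0,0,0],
    [0,0,0,0,0,0],
    [0,0,0,0,0,0],
    [0,0,0,0,0,0],
    [0,0,0,0,0,0],
    [0,0,0,0,0,0],
  ],
  fingers=60,
)

```text
time: 31.55
tool_pos: [0.5086, 0.2499, 0.0622]
tool_rot: [3.141, -0.0, 1.513]
force: [-0.4, 0.3, 0.8]
width: 0.761
```

```bash
python3 st.py
python3 - <<'E'
from h import *
im,d=get_image('scene');crop('scene',im,150,140,290,245,5,'s13.png')
E
```

```text
t 31.55 pos [508.6 249.9  62.2] rot [ 3.1414e+00 -3.0000e-04  1.5133e+00] F [-0.35  0.3   0.83] T [-0.06  0.08  0.03] w 0.761
move [ 0.1 61.5 -2.3] [ 0.01 -0.02  0.05]
[ 0.16 -0.41  0.13] [-0.08  0.06 -0.01]
```

View pics/s13.png

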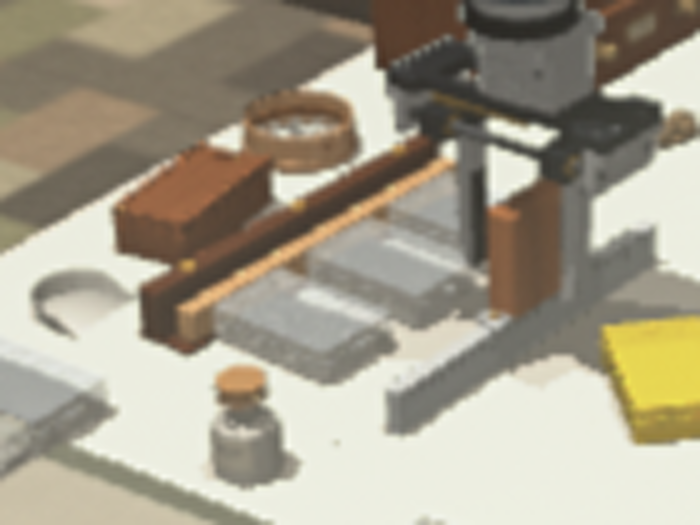

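The straightedge stands free of the fingers. I'll raise straight up, then move the arm back so the top camera can see the row.

Emit:
servo_tool(
  motion=[
    [0,0,-5,0,0,0],
    [0,0,-15,0,0,0],
    [0,0,-30,0,0,0],
    [0,0,-50,0,0,0],
    [0,0,-75,0,0,0],
    [0,0,-100,0,0,0],
    [0,0,-125,0,0,0],
    [0,0,-145,0,0,0],
    [0,0,-155,0,0,0],
    [0,0,-160,0,0,0],
  ],
)

```text
time: 32.8
tool_pos: [0.5092, 0.2501, 0.2242]
tool_rot: [3.139, -0.001, 1.513]
force: [0.1, -0.0, 0.4]
width: 0.766
```

Emit:
servo_tool(
  motion=[
    [-20,-10,0,0,0,0],
    [-50,-20,0,0,0,0],
    [-90,-30,0,0,0,0],
    [-130,-40,0,0,0,0],
    [-170,-50,0,0,0,0],
    [-210,-60,0,0,0,0],
    [-250,-70,0,0,0,0],
    [-290,-75,0,0,0,0],
    [-330,-75,0,0,0,0],
    [-365,-75,0,0,0,0],
    [-390,-75,0,0,0,0],
    [-400,-75,0,0,0,0],
  ],
)

```text
time: 34.0
tool_pos: [0.4106, -0.1465, 0.2229]
tool_rot: [3.14, -0.002, 1.51]
force: [-0.3, 0.3, -0.1]
width: 0.766
```

Run:
```python
from h import *
o=get_obs();print(o['time'],o['tool_pos'])
ims=[get_image("top") for _ in range(4)]
im=np.mean([i[0].astype(float) for i in ims],0).astype(np.uint8); d=np.median([i[1] for i in ims],0)
crop("top",im,175,130,325,250,5,'top11.png')
crop("scene",get_image("scene")[0],150,140,290,245,5,'s14.png')
P=cloud("top",d);X,Y,Z=P[...,0],P[...,1],P[...,2]
for n,a,b in(("case_left",.285,.385),("case_middle",.195,.285),("case_right",.10,.195)):
    m=(X>.56)&(X<.672)&(Y>a)&(Y<b)&(Z>.018)&(Z<.034)
    rc=cv2.minAreaRect((P[m][:,:2]*1000).astype(np.float32)); print("depth",n,np.round(rc[0],1),np.round(rc[1],1),round(rc[2],2))
for n in("case_left","case_middle","case_right","straightedge","powder_jar","rock_brown","brass_dish","loupe"):
    z={"straightedge":.034,"powder_jar":.05,"rock_brown":.02,"brass_dish":.01,"loupe":.01}.get(n,.028)
    for s in silhouettes("top",n)[:2]:
        v,u=np.nonzero(s["region"]);W=ray("top",u,v,z)[:,:2]*1000
        rc=cv2.minAreaRect(W.astype(np.float32)); print(n,round(s["conf"],2),W.mean(0).round(1),np.round(rc[0],1),np.round(rc[1],1),round(rc[2],2))
m=(X>.46)&(X<.545)&(Y>.08)&(Y<.41)&(Z>.095); print("grip top",P[m].mean(0),m.sum())
m=(X>.46)&(X<.545)&(Y>.08)&(Y<.41)&(Z>.02)&(Z<.045); print("blade",np.median(P[m],0),P[m][:,1].min(),P[m][:,1].max())
# edges: front edge of cases
g=im.astype(float).mean(-1)
rb=im[...,2].astype(float)-im[...,0]
print("tan front",edgefit(-rb,list(range(214,288)),150,165,.029,-30,False))
```

```text
34.0 [ 0.4105951  -0.14649895  0.22285875]
depth case_left [625.  328.5] [89.2 69.5] 0.43
depth case_middle [623.8 236.4] [67.5 97.7] 86.8
depth case_right [622.  149.1] [ 67.8 101.6] 87.03
case_left 0.91 [394.  250.4] [393.5 250.2] [ 71.2 106.6] 46.0
case_left 0.72 [419.7 742.8] [419.6 742.4] [ 79.4 110.5] 49.46
case_middle 0.55 [625.9 236.3] [626.6 236.2] [ 67.4 106.4] 86.82
case_right 0.86 [622.8 148.4] [622.8 148.3] [ 70.8 109.7] 85.6
straightedge 0.82 [508.  241.5] [510.9 243.1] [276.   31.8] 86.54
rock_brown 0.43 [623.4 151.1] [623.3 150.9] [ 65.1 106.2] 86.41
brass_dish 0.76 [376.3  64.9] [376.9  64.8] [57.9 54.5] 0.32
loupe 0.76 [ 598.6 -224.1] [ 603.4 -231.2] [51.3 73.5] 29.78
grip top [0.50653344 0.24328034 0.11442809] 130
blade [0.505951   0.21086108 0.03348396] 0.105569719150356 0.38229075940359425
tan front (np.float64(3.34), np.float64(0.6808), np.int64(72), 74, np.float64(0.00058))
```

View pics/top11.png

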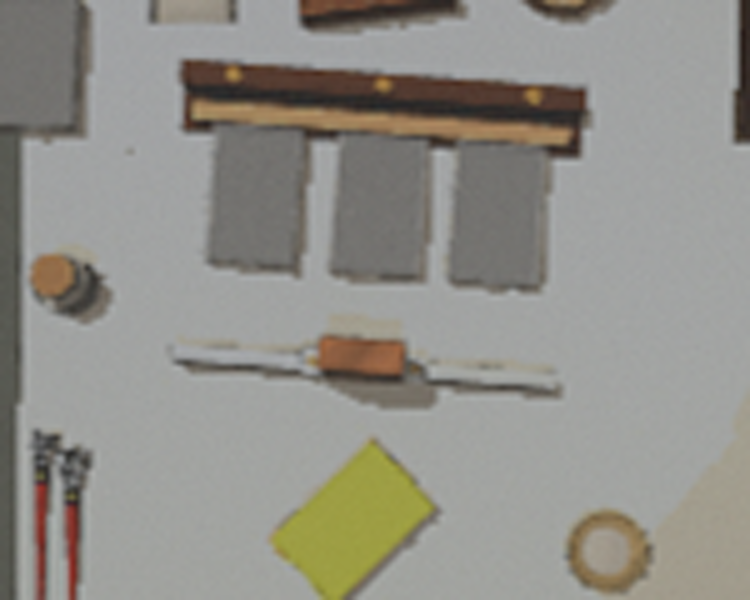

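View pics/s14.png

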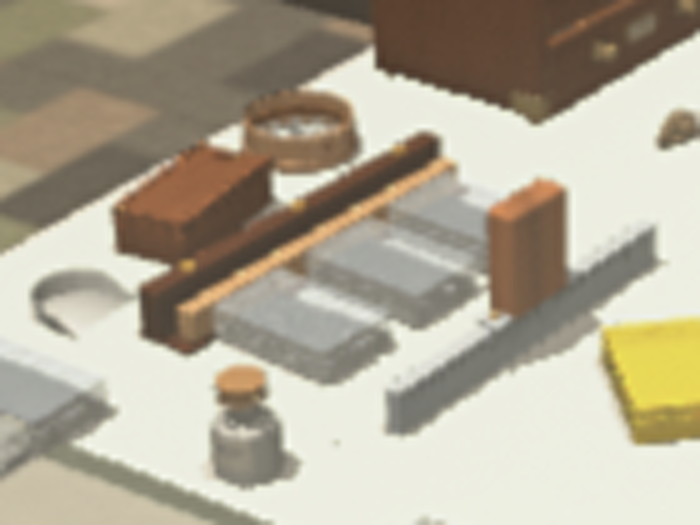

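Run:
```python
from h import *
im=np.mean([get_image("top")[0].astype(float) for _ in range(4)],0); g=im.mean(-1)
A=range(219,234);B=range(243,259);C=range(266,283)
for n,us in(("L",A),("M",B),("R",C),("all",[*A,*B,*C])):
    print(n,"front",edgefit(g,us,175,194,.014,128,False),"back/tan",edgefit(im[...,2]-im[...,0],us,150,170,.028,18,False))
```

```text
L front (np.float64(4.58), np.float64(0.5716), np.int64(13), 15, np.float64(0.00055)) back/tan (np.float64(2.75), np.float64(0.681), np.int64(15), 15, np.float64(0.00056))
M front (np.float64(-0.56), np.float64(0.5714), np.int64(14), 16, np.float64(0.00028)) back/tan (np.float64(4.06), np.float64(0.6801), np.int64(16), 16, np.float64(0.00059))
R front (np.float64(3.26), np.float64(0.573), np.int64(14), 17, np.float64(0.00059)) back/tan (np.float64(3.57), np.float64(0.6803), np.int64(17), 17, np.float64(0.00058))
all front (np.float64(3.43), np.float64(0.573), np.int64(39), 48, np.float64(0.00075)) back/tan (np.float64(3.39), np.float64(0.68), np.int64(48), 48, np.float64(0.0006))
```

```bash
python3 -c "
from cell import *
print(job_done())"
```

```text
the job is handed in; nothing more can be done
None
```

I pushed the three cases home against the stop bar in one straight row. The straightedge is back on the table, released and upright. I handed the job in at about 34 s of the 66 s allowed; no verdict was reported.

- **Press:** the wrist force was about 10–11 N for over 3 s, ramped up slowly. The readings I took stayed near 11 N at the wrist. The bar moved back about 1 mm in the camera, which is roughly 8 N. I turned the blade slightly while pressing, and the load centre crossed the middle of the row. I take that to mean all three cases were loaded, but no sensor confirms it case by case.
- **Row, checked by camera after release:** the line of the three front faces is at 3.4° and the bar at 3.35–3.4°, so the row is parallel to the bar. The backs of the cases sit at the bar's face.
- **Straightedge:** it stands about 170 mm in front of the bar's face, clear of the cases and the yellow look-alike.
- **Bystanders:** the brass dish and the loupe's lens are within about 2 mm of their first positions. The powder jar looks the same in the pictures; the network did not report it in the last check. The brown rock was not detected properly (only a false hit on a case), but it looks unmoved in the scene picture.

**Checks that disagreed:**
- The edge fit on the middle case alone gave −0.6° over only about 16 pixels. Its outline and depth rectangles gave about 3.2°, which is square to the bar, so I took the short fit as noise.
- The depth rectangle for the left case was cut off by my height and position limits, so I relied on its edge fits and the pictures.
- During the press the vertical force rose by about 7 N. It vanished on release, and nothing showed as disturbed.

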